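# Refit the filter cover of the spectrometer's dust unit

## Task

Pick up the loose aluminium cover and refit it on the filter unit: hook its front tongue under the overhang at the robot-side end of the frame with the tail still raised, then pivot the tail down until the spring catch snaps over it and the cover lies fully flat. Push gently: the end of the slot is found by feel (well under 15 N while hooking), and the snap needs no more than a firm press near the tail (under about 20 N). Do not bump the unit with the gripper, leave the other things where they are, and let go.

Things in the scene. Friction and masses are not known exactly. Their poses are not given: they have to be found in the camera images.
- unit: Dust-filter unit, fixed. Origin: centre of its underside, on the table; x from slot end (robot side) to catch end, z up. White base 240 x 150 x 30 mm, on it a grey frame, open over a paper filter at x -30 to 50, y -37 to 37 mm. Slotted screws hold the frame: it really stands up to 9 mm either way along x; that shift is NOT measured and x values given for the frame leave it out.
- unit_seat (a point): Middle of the frame's seat (flat ledge all round the opening and back into the slot, 56 mm above the table) where the seated cover's underside has its middle, frame shift left out; axes of the unit. Side rims at y = +-47.5 mm 9 mm high; two rear posts beside the catch from x = 67 mm on, 16 mm high (above the seat).
- unit_slot (a point): Mouth of the slot at seat level, under the edge of the overhang, 66.5 mm before the seat's middle, frame shift left out; axes of the unit. Slot 95 mm wide, roof 9 mm above the seat (overhang's top 15 mm above), end wall 12 mm in (-x). The tongue's tip goes in until it meets the end wall.
- catch (a joint): Spring catch, rad: 36 mm wide steel nose in the middle of the frame's rear. 0 = upright, over the cover's tail by 3.5 to 6 mm, underside 7.5 mm above the seat; grows outward (0.1 to 0.25 as the tail passes). Ramp of 48 degrees from x 60, 9 mm above the seat up to x 69, 19 mm. It carries the cover's weight; passing it takes 6 to 18 N pressed near the tail.
- cover_center (a point): Loose aluminium cover, 0.16 kg, flat on the table: plate 130 (x) x 90 x 6 mm, rib in its middle 12 (x) x 50 mm, 30 mm high, to pinch along x. Tongue at the -x end 12 long, 50 wide, 4 mm thick, level with the underside. Point: centre, 18 mm above the underside; x from tongue to tail, z up. Fits with its x along the unit's x; hook it tilted 0.1 to 0.3 rad, tail up.
- cover_lip (a point): Middle of the lower front edge of the cover's tongue, 77 mm before the plate's middle; axes of the cover.
- cover_tail (a point): Middle of the lower rear edge of the cover, 65 mm behind the plate's middle; axes of the cover. The bare plate from 6 to 65 mm behind the middle is the place to press.
- sample_center (a point): Bystander: steel sample disc, 40 mm across, 28 mm high; its centre.
- tin: Bystander: closed can, 52 mm across, 50 mm high; origin under its centre.
- cup: Bystander: white cup, 72 mm across, 85 mm high; origin under its centre.
Not all that is in view belongs to the job. Of the things shaped like the part that bears cover_center, the aluminium one is meant.

How it is judged:
On the way, in this order (a step that is already met when the one before it is completed fails the run):
1. the cover is lifted off the table (height (world z) of cover_lip above 0.04 m), for 0.1 s.
2. the tongue is in the slot under the overhang, with the tail still raised (x of cover_lip in the frame of unit below -0.0665 m and z of cover_lip in the frame of unit between 0.053 and 0.063 m and y of cover_lip in the frame of unit between -0.008 and 0.008 m and angle between cover_center's own z axis and vertical between 0.06 and 0.5 rad), for 0.1 s.
At the end, for the whole second after the job is handed in: Cover at rest, flat on the seat (both ends within 2.5 mm of seat level, tilt under 0.025 rad), tongue under the overhang (tip 64.5 to 89.5 mm in front of the unit's middle), tail within 6 mm of the middle line, catch sprung back over the tail (under 0.04 rad) (z of cover_lip in the frame of unit between 0.053 and 0.0585 m and z of cover_tail in the frame of unit between 0.053 and 0.0585 m and x of cover_lip in the frame of unit between -0.0895 and -0.0645 m and y of cover_tail in the frame of unit between -0.006 and 0.006 m and angle between cover_center's own z axis and vertical below 0.025 rad and value of joint catch below 0.04 rad and linear speed of cover below 0.01 m/s); the robot touches nothing.
It fails at once if the cover is forced against the unit with 35 N or more (contact force between cover and unit above 35 N).
It fails at once if while hooking (tail raised by over 0.1 rad), the cover is pushed against the unit with 15 N or more (contact force between cover and unit above 15 N and angle between cover_center's own z axis and vertical above 0.1 rad).
It fails at once if the robot strikes the unit with more than 15 N (contact force between the arm and unit above 15 N).
It fails at once if the sample disc, tin or cup is moved more than 20 mm (distance of any of sample_center, tin, cup from where it was at the start of the episode above 0.02 m).
It also fails if it takes over 64 s, if anything falls off the work surface, if the arm or the gripper's body presses on something with over 40 N, if the wrist force passes 120 N, or if a joint passes its speed limit or range.

## Robot

A 6-joint arm with a two-finger parallel gripper is mounted at the origin on the work surface. World frame = base frame: x ahead of the robot, y to its left, z up, the work surface at z = 0. Lengths are in m, angles in rad, forces in N, time in s.
With the tool pointing down it reaches from about 0.275 to 0.875 m from the base axis. Payload 12.5 kg.
Tool frame: the origin (TCP) lies at the very end of the fingers, on their centre line; the grasp point (between the pads) lies 19 mm behind it; z points along the fingers, x is the direction in which the jaws open and shut, and the axes are right-handed (so a half turn about z gives the same grasp; the last joint's range is limited). The gripper opens to 85 mm and grips with 20 to 120 N. Pads are 22 mm wide; open, the fingers measure 114 mm over their backs; the gripper's body (76 mm by 85 mm) begins 54 mm behind the grasp point. The pads swing forward as they close: fully open they stand 13 mm farther back than shut.
Start: joints at [1.251, 0.351, 1.652, -0, 1.139, -0.085], TCP at [0.128, 0.535, 0.231] pointing down, gripper open.
Joint ranges: [-2.75, 2.75], [-0.79, 2.1], [0.01, 2.65], [-1.57, 4.71], [0.07, 3.14], [-2.87, 2.87]. Speed limits (rad/s): [2.22, 2.22, 2.79, 3.14, 3.14, 3.14].

## Interface

Orientations are given as a unit quaternion [w, x, y, z].
In Python, from cell import ctrl, cams, workorder, spotter gives the robot as it stands.
- The arm moves only by the shell command python3 -m creep 'ROWS' [FORCE]. ROWS is JSON, a list of rows, each an object with "xyz": the shift along the tool's x, y, z scaled (see below), a list of three; "rotation": the turn, a rotation vector about the tool's x, y, z scaled (see below), a list of three; "hand": the closure, from -1 (fully open) to 1 (shut), so that 0 is half open. A call has 1 to 12 rows; each row is the pose to reach, as a shift and turn from the pose commanded when the call began, along the tool's axes at that moment, turning the shorter way round; what a row does not reach only later rows make up. The controller multiplies each number of a shift by 100 mm and each number of a turn by pi rad. A row lasts 1/10 s, in which the tool goes at most 50 mm and 8.59 degrees, less where a joint would pass 70% of its speed; a pose out of reach is approached as far as the arm can. A call with a number of a shift or a turn outside -1 to 1 is refused whole. A call with a gripper value outside its range is refused whole. The fingers move at their own pace and stop on an object; FORCE is the grip in N (left out, the last holds). Time passes only in rows, so rows that repeat a pose let the fingers close. It gives the time, the measured TCP pose, the force and the opening at its end, in the units of the state.
- ctrl.observe(): the state, without advancing time (a new reading comes with each control period).
- cams.read_camera(name): name is "scene" or "top" or "wrist"; returns (picture, depth): 400x640x3 uint8, red, green, blue; 400x640 float32, m along the optical axis (not along the pixel's ray), 0 where there is no reading.
- cams.get_calibration(name): a dict with "fx", "fy", "cx", "cy" (pixels), "k1" (the pictures are not rectified: a ray, as slopes to the right and down, at radius r is drawn at 1 + k1 r^2 times it, then the intrinsics apply), "T" (4x4, takes a point from camera to world coordinates); the wrist camera has in their place "hand_eye" (4x4, takes a point from camera to tool coordinates, whose origin is the TCP and whose axes are the tool frame's). Camera axes: x right, y down, z forward; pixel columns grow to the right and rows downward; lengths in m; the calibration is good to about 2 mm. A picture is of the moment at which its call begins: read the wrist's pose just before it. get_calibration takes no time and is no camera call.
- workorder.close_job(): hands the job in, once; it reports no verdict.
Trained networks look in the newest picture that a camera, given by its name, has taken for a name from the list of things; names that differ only in an ending like _2 or _b are one class to them, and where a whole thing is asked for, a point or a joint stands for the part that bears it (a point fixed in the world has none). Each returns a list of dicts, best first, with "score" (0 to 1); they miss things now and then, are a little off and sometimes report something else, mostly with a low value. They report only what shows in the picture. A call takes as long as a camera call. They do not tell look-alikes from the thing itself.
- spotter.recognise(camera, target): "box" ([left, top, right, bottom] in pixels, round what is visible of it).
The state is a dict: "time": time; "joint_pos": joint angles; "joint_velocities": joint speeds; "joint_torque": joint torques, N m; "tool_pos": TCP position; "orientation": TCP orientation; "wrist_force": force on the tool from outside, world axes, zero at the start; "moment": the same for the moment, N m; "finger_gap": finger opening in m.
Only numpy, scipy, OpenCV 4.12 (cv2) and the standard library are available. Lean on these libraries where they do the work, as an engineer would, in place of code of your own. Each camera call takes 0.05 s, during which the arm holds its last target.

## Working session

There is one attempt and no reset: what is moved stays moved. The work goes in short steps, Python scripts to look and compute and a shell command to move; the robot and the scene stay as the last step left them, time stands still between calls to the robot, and variables do not carry over. Pictures are saved under pics/ and viewed, and the job is handed in when it is done.

```bash
ls; mkdir -p pics
cat > h.py <<'E'
import numpy as np, cv2
from cell import ctrl, cams, workorder, spotter
from scipy.spatial.transform import Rotation as R
def save(n,im): cv2.imwrite('pics/'+n,im[:,:,::-1])
def toolT(s):
    q=s['orientation']; T=np.eye(4); T[:3,:3]=R.from_quat([q[1],q[2],q[3],q[0]]).as_matrix(); T[:3,3]=s['tool_pos']; return T
def camT(name,s=None):
    c=cams.get_calibration(name)
    return c, (toolT(s)@np.array(c['hand_eye']) if name=='wrist' else np.array(c['T']))
def rays(c,uv):
    uv=np.atleast_2d(np.array(uv,float))
    K=np.array([[c['fx'],0,c['cx']],[0,c['fy'],c['cy']],[0,0,1]])
    return cv2.undistortPoints(uv.reshape(-1,1,2),K,np.array([c['k1'],0,0,0,0.])).reshape(-1,2)
def cloud(c,T,d):
    h,w=d.shape; v,u=np.mgrid[:h,:w]
    r=rays(c,np.c_[u.ravel(),v.ravel()]).reshape(h,w,2)
    P=np.dstack([r[...,0]*d,r[...,1]*d,d])
    W=P@T[:3,:3].T+T[:3,3]; W[d<=0]=np.nan
    return W
def onplane(c,T,uv,z):
    r=rays(c,uv); D=np.c_[r,np.ones(len(r))]@T[:3,:3].T; o=T[:3,3]
    return o+D*((z-o[2])/D[:,2])[:,None]
def proj(c,T,P):
    P=np.atleast_2d(P); p=(P-T[:3,3])@T[:3,:3]; s=p[:,:2]/p[:,2:]; r2=(s**2).sum(1,keepdims=True)
    s=s*(1+c['k1']*r2); return np.c_[s[:,0]*c['fx']+c['cx'],s[:,1]*c['fy']+c['cy']]
E
python3 - <<'E'
from h import *
np.set_printoptions(precision=4,suppress=True)
s=ctrl.observe(); print(s)
for n in ['scene','top','wrist']:
    im,d=cams.read_camera(n); save(n+'0.png',im); np.savez(n+'0.npz',im=im,d=d); print(n,{k:np.array(v) for k,v in cams.get_calibration(n).items()})
    for t in ['unit','cover_center','sample_center','tin','cup']:
        print(t,[(np.round(x['box']),round(x['score'],2)) for x in spotter.recognise(n,t)])
E
```

```text
pics
{'time': 0.0, 'joint_pos': array([ 1.2514,  0.3513,  1.6524, -0.    ,  1.1391, -0.0845]), 'joint_velocities': array([-0.0003, -0.0009,  0.0001,  0.0005,  0.0002,  0.0005]), 'joint_torque': array([  0.0019, -50.6092, -29.1408,   0.    ,   0.0045,   0.0001]), 'tool_pos': array([0.1278, 0.5346, 0.2308]), 'orientation': array([ 0.0003,  0.7851,  0.6194, -0.0005]), 'wrist_force': array([ 0.0431, -0.1261, -0.1071]), 'moment': array([-0.0556, -0.0183,  0.0111]), 'finger_gap': 0.08533249217644101}
scene {'fx': array(379.287), 'fy': array(379.287), 'cx': array(315.4306), 'cy': array(196.7762), 'k1': array(-0.0676), 'T': array([[-0.4251,  0.6548, -0.6249,  1.0926],
       [ 0.9051,  0.3051, -0.2961,  0.2494],
       [-0.0032, -0.6915, -0.7224,  0.6976],
       [ 0.    ,  0.    ,  0.    ,  1.    ]])}
unit [(array([198., 146., 303., 242.]), 0.88)]
cover_center [(array([400., 174., 446., 213.]), 0.97), (array([339., 294., 419., 369.]), 0.9), (array([355., 223., 407., 273.]), 0.86), (array([227., 191., 244., 204.]), 0.48)]
sample_center [(array([459., 266., 485., 290.]), 0.68)]
tin [(array([4
[... 502 characters left out ...]
, 277., 229.]), 0.87), (array([216., 249., 269., 310.]), 0.74), (array([217.,  95., 266., 153.]), 0.64)]
sample_center [(array([174., 186., 193., 200.]), 0.56), (array([242., 171., 279., 227.]), 0.24)]
tin [(array([180., 236., 202., 258.]), 0.69)]
cup [(array([443., 202., 479., 236.]), 0.57)]
wrist {'fx': array(297.6629), 'fy': array(297.6629), 'cx': array(322.59), 'cy': array(201.9396), 'k1': array(-0.0174), 'hand_eye': array([[ 1.    , -0.0012, -0.0016, -0.0004],
       [ 0.0017,  0.9562,  0.2928, -0.0737],
       [ 0.0012, -0.2928,  0.9562, -0.1423],
       [ 0.    ,  0.    ,  0.    ,  1.    ]])}
unit []
cover_center [(array([136., 366., 177., 399.]), 0.57)]
sample_center []
tin []
cup []
```

View pics/scene0.png

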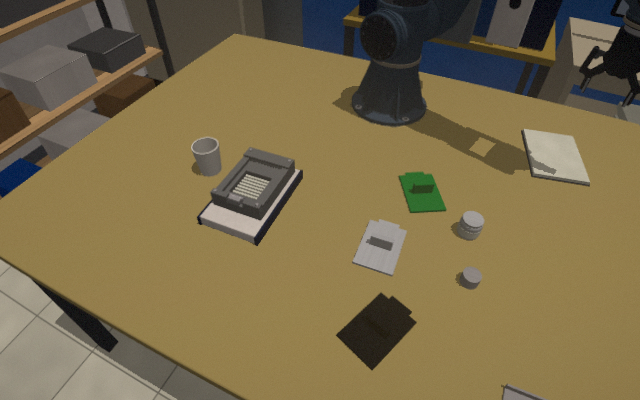

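View pics/top0.png

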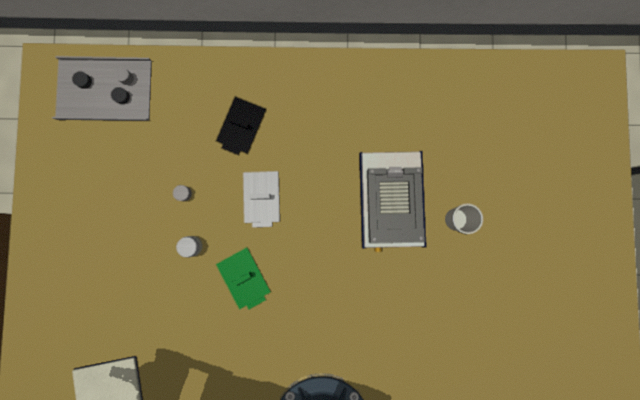

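Run:
```python
from h import *
z=np.load('top0.npz'); im=z['im']
a=cv2.resize(im[80:330,160:490],None,fx=2.4,fy=2.4,interpolation=cv2.INTER_CUBIC); save('top0c.png',a)
z=np.load('scene0.npz'); im=z['im']
a=cv2.resize(im[130:380,180:510],None,fx=2.4,fy=2.4,interpolation=cv2.INTER_CUBIC); save('scene0c.png',a)
```

```text
(no output)
```

View pics/top0c.png

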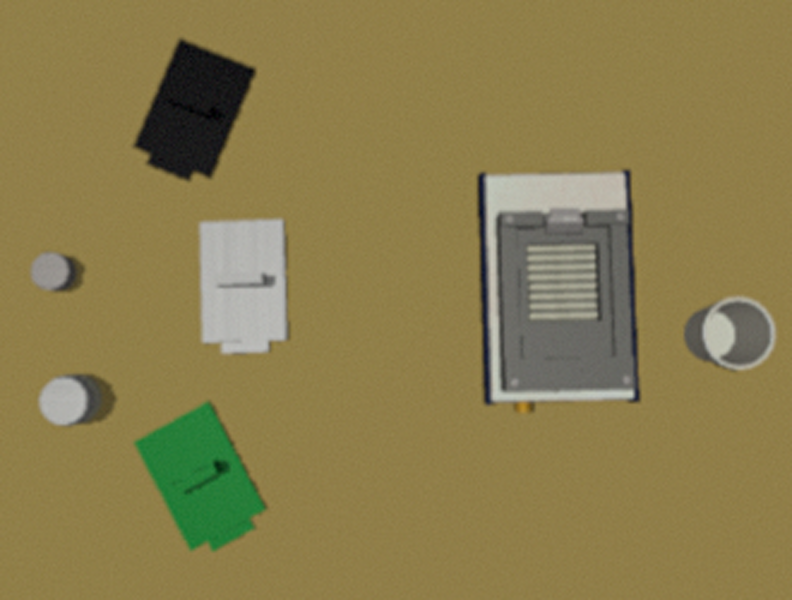

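View pics/scene0c.png

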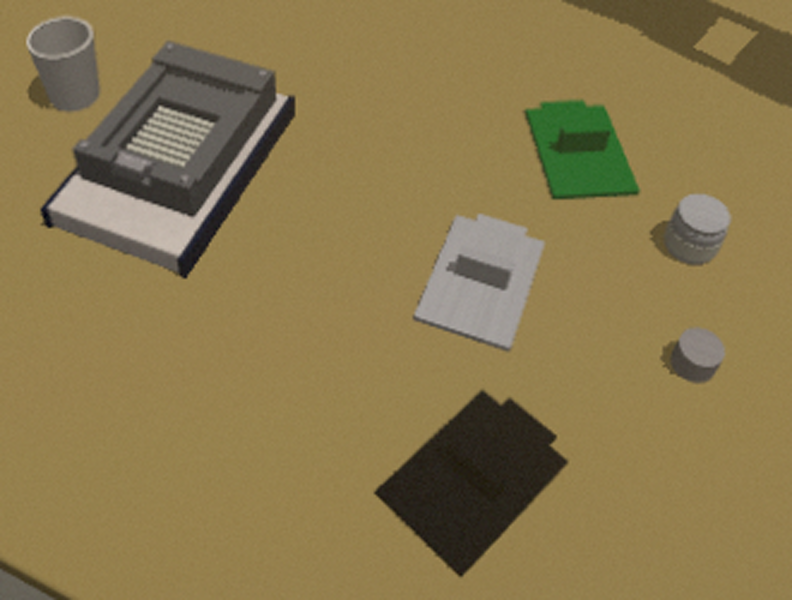

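The three cover shapes in the top view are black at (241,125), green at (243,278) and bare metal at (262,198). I choose the bare metal one: it is aluminium and its tongue faces the robot. The unit is at (393,200), with the catch at (395,171) at its far end. The cup is at (467,219), the disc at (182,193) and the tin at (188,247). Next I'll measure with depth from two views.

Run:
```python
from h import *
np.set_printoptions(precision=4,suppress=True)
save('cover_crop.png',cv2.resize(np.load('scene0.npz')['im'][210:285,340:425],None,fx=7,fy=7,interpolation=cv2.INTER_CUBIC))
for n in ['top','scene']:
    z=np.load(n+'0.npz'); c,T=camT(n); W=cloud(c,T,z['d']); im=z['im'].astype(int)
    x0,y0,x1,y1={'top':(236,160,290,240),'scene':(345,213,415,283)}[n]
    w=W[y0:y1,x0:x1]; p=im[y0:y1,x0:x1]
    sat=p.max(2)-p.min(2)
    tab=(sat>40); print(n,'table z',np.nanmedian(w[tab][:,2]))
    m=(sat<35)&(w[...,2]>-.02); 
    ww=w[m]; ztab=np.nanmedian(w[tab][:,2])
    pl=ww[(ww[:,2]>ztab)&(ww[:,2]<ztab+.014)]; rb=ww[ww[:,2]>ztab+.025]
    r=cv2.minAreaRect((pl[:,:2]*1000).astype(np.float32)); print('plate',r,np.median(pl[:,2]))
    r=cv2.minAreaRect((rb[:,:2]*1000).astype(np.float32)); print('rib',r,np.percentile(rb[:,2],[10,50,90]),len(rb))
    x0,y0,x1,y1={'top':(350,140,435,260),'scene':(190,140,312,250)}[n]
    w=W[y0:y1,x0:x1]; p=im[y0:y1,x0:x1]; 
    sat=p.max(2)-p.min(2)
    for lo,hi in [(.022,.036),(.048,.059),(.06,.068),(.068,.08)]:
        k=(w[...,2]>lo)&(w[...,2]<hi)&(w[...,1]<-.08)
        q=w[k]; 
        if len(q)>5: print('unit',lo,hi,len(q),cv2.minAreaRect((q[:,:2]*1000).astype(np.float32)),np.median(q[:,2]))
```

```text
top table z 0.0003553212222923152
plate ((565.669677734375, 162.78350830078125), (143.208740234375, 93.57695007324219), 1.664412021636963) 0.006214061886733457
rib ((569.5840454101562, 161.32830810546875), (10.408331871032715, 47.70405197143555), 0.3707816004753113) [0.0341 0.0366 0.039 ] 100
unit 0.022 0.036 1956 ((561.7455444335938, -174.0474853515625), (252.2093505859375, 160.8553009033203), 1.682010293006897) 0.02985202896494288
unit 0.048 0.059 1241 ((555.311279296875, -165.70828247070312), (166.75645446777344, 114.02194213867188), 1.8174916505813599) 0.05584208657630285
unit 0.06 0.068 853 ((548.9909057617188, -174.64450073242188), (182.15121459960938, 131.05409240722656), 1.9180331230163574) 0.06505038578623012
unit 0.068 0.08 1150 ((549.3878173828125, -173.91226196289062), (183.16961669921875, 130.27792358398438), 1.939113974571228) 0.07165369583805736
scene table z 0.001315745549657521
plate ((564.7410278320312, 162.03665161132812), (144.58656311035156, 91.43075561523438), 2.2844314575195312) 0.007267032016953667
rib ((570.4685668945312, 163.28778076171875), (16.113454818725586, 50.29765701293945), 2.232351779937744) [0.0288 0.0366 0.0387] 176
unit 0.022 0.036 1871 ((568.037841796875, -222.9250030517578), (244.7490692138672, 261.5256652832031), 1.7116857767105103) 0.03121786138530669
unit 0.048 0.059 1354 ((553.4185180664062, -238.35330200195312), (182.80458068847656, 264.038330078125), 2.777233123779297) 0.05607382339784178
unit 0.06 0.068 821 ((552.7276611328125, -239.2205810546875), (182.98667907714844, 263.65374755859375), 2.337799310684204) 0.06606802634203546
unit 0.068 0.08 1124 ((550.8748168945312, -240.3173065185547), (188.13711547851562, 264.9713439941406), 1.6016645431518555) 0.07298819440283483
```

View pics/cover_crop.png

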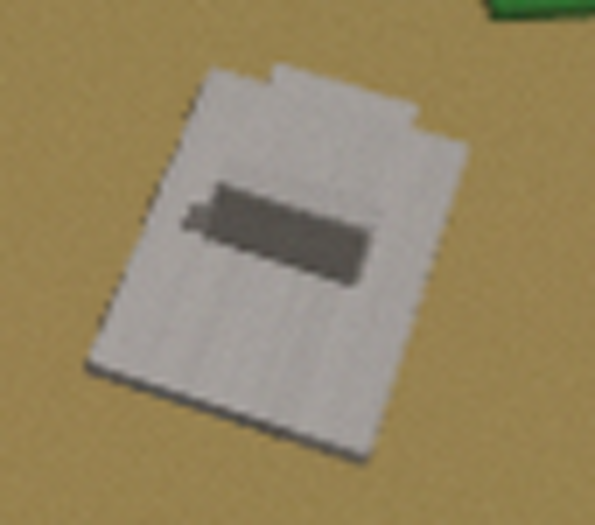

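The crop shows the bare aluminium plate with its rib and tongue, so the choice holds. It measures about (0.570, 0.162) with yaw of roughly 2°, rib top at 36 mm and plate top at 6 mm, all as described. Now I'll turn and travel over it.

```bash
python3 -m creep '[{"xyz":[-0.4,1,0],"rotation":[0,0,0.4157],"hand":-1},{"xyz":[-0.4,1,0],"rotation":[0,0,0.4157],"hand":-1},{"xyz":[-0.4,1,0],"rotation":[0,0,0.4157],"hand":-1},{"xyz":[-0.4,1,0],"rotation":[0,0,0.4157],"hand":-1},{"xyz":[-0.4,1,0],"rotation":[0,0,0.4157],"hand":-1},{"xyz":[-0.4,1,0],"rotation":[0,0,0.4157],"hand":-1},{"xyz":[-0.4,1,0],"rotation":[0,0,0.4157],"hand":-1},{"xyz":[-0.4,1,0],"rotation":[0,0,0.4157],"hand":-1},{"xyz":[-0.4,1,0],"rotation":[0,0,0.4157],"hand":-1},{"xyz":[-0.4,1,0],"rotation":[0,0,0.4157],"hand":-1}]' 30
```

```text
time: 1.9
tool_pos: [0.2159, 0.4728, 0.2313]
orientation: [-0.0, 1.0, 0.014, 0.0]
wrist_force: [0.0, 0.2, 0.9]
finger_gap: 0.0856
```

```bash
R='' ; python3 -m creep '[{"xyz":[1,1,0],"rotation":[0,0,0],"hand":-1},{"xyz":[1,1,0],"rotation":[0,0,0],"hand":-1},{"xyz":[1,1,0],"rotation":[0,0,0],"hand":-1}]' && python3 -m creep '[{"xyz":[1,1,0],"rotation":[0,0,0],"hand":-1},{"xyz":[1,1,0],"rotation":[0,0,0],"hand":-1},{"xyz":[1,1,0],"rotation":[0,0,0],"hand":-1}]' && python3 -m creep '[{"xyz":[1,1,0],"rotation":[0,0,0],"hand":-1},{"xyz":[1,1,0],"rotation":[0,0,0],"hand":-1},{"xyz":[1,1,0],"rotation":[0,0,0],"hand":-1},{"xyz":[1,1,0],"rotation":[0,0,0],"hand":-1}]'
python3 - <<'E'
from h import *
s=ctrl.observe(); im,d=cams.read_camera('wrist'); save('w1.png',im); np.savez('w1.npz',im=im,d=d,T=toolT(s)); print(s['tool_pos'],s['joint_pos'])
E
```

```text
time: 2.2
tool_pos: [0.32, 0.3743, 0.2314]
orientation: [-0.0, 1.0, 0.017, 0.0]
wrist_force: [0.5, 0.7, -0.0]
finger_gap: 0.0852
time: 2.5
tool_pos: [0.4233, 0.2769, 0.2315]
orientation: [-0.0, 1.0, 0.017, 0.0]
wrist_force: [0.1, 1.4, 0.1]
finger_gap: 0.0856
time: 2.9
tool_pos: [0.5276, 0.1787, 0.2311]
orientation: [0.0, 1.0, 0.015, 0.0]
wrist_force: [-1.1, 0.4, 1.4]
finger_gap: 0.0855
[0.52755627 0.17869005 0.23109337] [ 2.43342602e-01  3.63214580e-01  1.63421001e+00 -7.80660573e-04
  1.14332430e+00  2.14005713e-01]
```

View pics/w1.png

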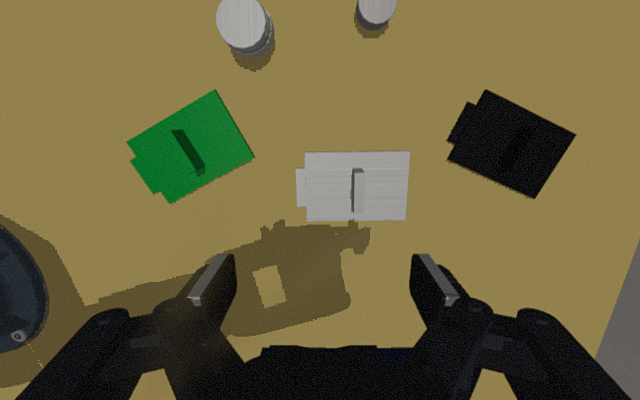

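The wrist view shows the metal cover at (357,187) with its tongue at the left (300,187). The black cover is at right and the green one at left.

```bash
cat > meas.py <<'E'
from h import *
def cover(f):
    z=np.load(f); c=cams.get_calibration('wrist'); T=z['T']@np.array(c['hand_eye']); W=cloud(c,T,z['d']); im=z['im'].astype(int)
    sat=im.max(2)-im.min(2); 
    near=(np.hypot(W[...,0]-.57,W[...,1]-.162)<.12)
    m=((sat<40)&(im.max(2)>90)&near).astype(np.uint8)
    n,l,st,_=cv2.connectedComponentsWithStats(m); k=1+np.argmax(st[1:,4]); m=(l==k)
    print('table z',np.nanmedian(W[near&(sat>50)][:,2]))
    w=W[m]; pl=w[(w[:,2]<.015)]; rb=w[w[:,2]>.03]
    print('plate z',np.median(pl[:,2]),'rib z',np.percentile(rb[:,2],[10,50,90]) if len(rb) else None)
    v,u=np.nonzero(m); P=onplane(c,T,np.c_[u,v],.006)[:,:2]
    # body w/o rib parallax: use all outline
    r=cv2.minAreaRect((P*1000).astype(np.float32)); print('outline@6mm',r)
    if len(rb): print('rib',cv2.minAreaRect((rb[:,:2]*1000).astype(np.float32)))
E
python3 - <<'E'
from meas import *
cover('w1.npz')
E
```

```text
table z -0.0002150909809478796
plate z 0.005579008710490413 rib z [0.0348362  0.03572841 0.03676753]
outline@6mm ((565.7560424804688, 160.5402069091797), (142.2062225341797, 91.94532012939453), 2.4140636920928955)
rib ((571.6856079101562, 161.65406799316406), (12.017342567443848, 49.353336334228516), 3.5635313987731934)
```

```bash
python3 -m creep '[{"xyz":[0.43,0.16,0.3],"rotation":[0,0,0],"hand":-1},{"xyz":[0.43,0.16,0.3],"rotation":[0,0,0],"hand":-1},{"xyz":[0.43,0.16,0.3],"rotation":[0,0,0],"hand":-1}]'
python3 - <<'E'
from meas import *
s=ctrl.observe(); im,d=cams.read_camera('wrist'); save('w2.png',im); np.savez('w2.npz',im=im,d=d,T=toolT(s)); print(s['tool_pos'],s['orientation'])
cover('w2.npz')
E
```

```text
time: 3.25
tool_pos: [0.5677, 0.1676, 0.2003]
orientation: [0.0, 1.0, 0.016, -0.001]
wrist_force: [-0.3, 0.5, 0.0]
finger_gap: 0.0853
[0.56765133 0.16755272 0.20030922] [ 1.09051808e-04  9.99873295e-01  1.58820118e-02 -1.06985344e-03]
table z -0.0002668614299493055
plate z 0.005524478486139545 rib z [0.03470063 0.03562528 0.03653486]
outline@6mm ((565.86572265625, 160.57077026367188), (141.7823028564453, 91.93702697753906), 2.4906508922576904)
rib ((571.3380126953125, 161.5528564453125), (11.595905303955078, 49.69407272338867), 2.2381765842437744)
```

View pics/w2.png

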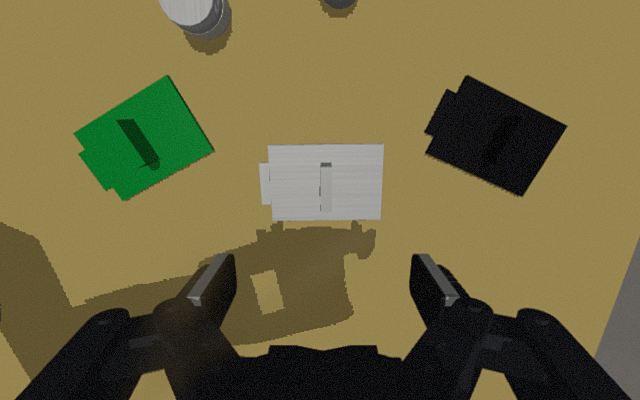

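Both views agree: cover middle (0.5715, 0.161), yaw 0.043. Next I line up and go down.

```bash
python3 -m creep '[{"xyz":[0.02,0.07,1],"rotation":[0,0,-0.0034],"hand":-1},{"xyz":[0.02,0.07,1],"rotation":[0,0,-0.0034],"hand":-1},{"xyz":[0.02,0.07,1],"rotation":[0,0,-0.0034],"hand":-1},{"xyz":[0.02,0.07,1],"rotation":[0,0,-0.0034],"hand":-1},{"xyz":[0.02,0.07,1],"rotation":[0,0,-0.0034],"hand":-1}]'
python3 -c "
from h import *
s=ctrl.observe();print(s['tool_pos'],s['orientation'],s['wrist_force'])"
```

```text
time: 3.8
tool_pos: [0.5717, 0.1611, 0.1046]
orientation: [-0.0, 1.0, 0.021, 0.002]
wrist_force: [1.2, 0.4, 0.3]
finger_gap: 0.0852
[0.57168644 0.1610918  0.10455485] [-4.08573037e-04  9.99781744e-01  2.07756986e-02  2.16070768e-03] [1.17286163 0.42076796 0.25998887]
```

```bash
python3 -m creep '[{"xyz":[0,0,0.4],"rotation":[0,0,0],"hand":-1},{"xyz":[0,0,0.6],"rotation":[0,0,0],"hand":-1},{"xyz":[0,0,0.8],"rotation":[0,0,0],"hand":-1},{"xyz":[0,0,0.88],"rotation":[0,0,0],"hand":-1},{"xyz":[0,0,0.88],"rotation":[0,0,0],"hand":-1},{"xyz":[0,0,0.88],"rotation":[0,0,0],"hand":-1}]'
python3 -c "
from h import *
s=ctrl.observe();print(s['tool_pos'],s['orientation'],s['wrist_force'])"
```

```text
time: 4.4
tool_pos: [0.5714, 0.1606, 0.0151]
orientation: [-0.0, 1.0, 0.02, 0.001]
wrist_force: [-0.1, 0.3, 0.1]
finger_gap: 0.0856
[0.571433   0.16055754 0.01508246] [-2.15140275e-04  9.99790386e-01  2.04364432e-02  1.22073124e-03] [-0.12565745  0.25205934  0.10697381]
```

```bash
python3 -m creep '[{"xyz":[0,0,0.03],"rotation":[0,0,0],"hand":-1},{"xyz":[0,0,0.03],"rotation":[0,0,0],"hand":1},{"xyz":[0,0,0.03],"rotation":[0,0,0],"hand":1},{"xyz":[0,0,0.03],"rotation":[0,0,0],"hand":1},{"xyz":[0,0,0.03],"rotation":[0,0,0],"hand":1},{"xyz":[0,0,0.03],"rotation":[0,0,0],"hand":1},{"xyz":[0,0,0.03],"rotation":[0,0,0],"hand":1},{"xyz":[0,0,0.03],"rotation":[0,0,0],"hand":1},{"xyz":[0,0,0.03],"rotation":[0,0,0],"hand":1},{"xyz":[0,0,0.03],"rotation":[0,0,0],"hand":1}]' 70
python3 -c "
from h import *
s=ctrl.observe();print(s['tool_pos'],s['orientation'],s['wrist_force'],s['moment'])"
```

```text
time: 5.4
tool_pos: [0.5706, 0.1603, 0.0105]
orientation: [-0.0, 1.0, 0.02, 0.0]
wrist_force: [-0.5, 0.3, 4.6]
finger_gap: 0.0109
[0.57061982 0.16026892 0.01052398] [-4.12884664e-05  9.99793335e-01  2.03281073e-02  2.33353246e-04] [-0.52723191  0.31407422  4.64134842] [-0.00241935  0.08736198  0.06754871]
```

Gripped, with a gap of 11 mm on the 12 mm rib. Now I lift and carry it towards the unit, staying high.

```bash
python3 -m creep '[{"xyz":[0,0,-0.1],"rotation":[0,0,0],"hand":1},{"xyz":[0,0,-0.4],"rotation":[0,0,0],"hand":1},{"xyz":[0,0,-0.8],"rotation":[0,0,0],"hand":1},{"xyz":[0,0,-1],"rotation":[0,0,0],"hand":1},{"xyz":[0,0,-1],"rotation":[0,0,0],"hand":1},{"xyz":[0,0,-1],"rotation":[0,0,0],"hand":1}]' && python3 -m creep '[{"xyz":[0,0.3,-1],"rotation":[0,0,0],"hand":1},{"xyz":[0,0.6,-1],"rotation":[0,0,0],"hand":1},{"xyz":[0,1,-1],"rotation":[0,0,0],"hand":1},{"xyz":[0,1,-1],"rotation":[0,0,0],"hand":1},{"xyz":[0,1,-1],"rotation":[0,0,0],"hand":1}]'
python3 - <<'E'
from h import *
s=ctrl.observe();print(s['tool_pos'],s['orientation'],s['wrist_force'],s['moment'])
for n in ['wrist','scene']:
    im,d=cams.read_camera(n); save(n+'3.png',im); np.savez(n+'3.npz',im=im,d=d,T=toolT(s))
E
```

```text
time: 6.0
tool_pos: [0.5701, 0.1602, 0.11]
orientation: [0.0, 1.0, 0.02, -0.0]
wrist_force: [0.0, 0.0, -2.0]
finger_gap: 0.0107
time: 6.5
tool_pos: [0.574, 0.0593, 0.2091]
orientation: [-0.0, 1.0, 0.019, -0.001]
wrist_force: [-0.7, 0.6, -2.0]
finger_gap: 0.0107
[0.57401796 0.05933993 0.20906051] [-5.46359331e-05  9.99813319e-01  1.92946572e-02 -1.01988224e-03] [-0.67644951  0.57117634 -1.98954118] [0.0365483  0.00997961 0.02671935]
```

View pics/wrist3.png

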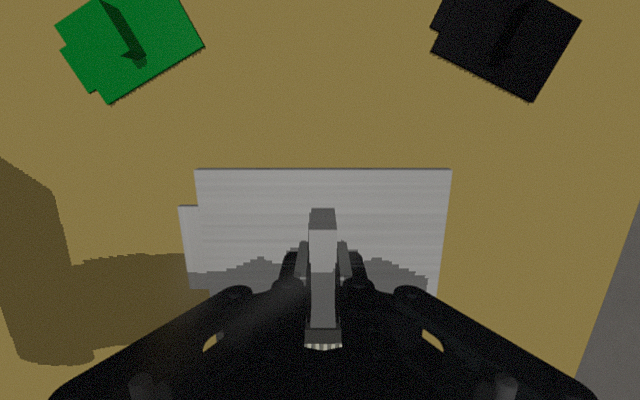

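View pics/scene3.png

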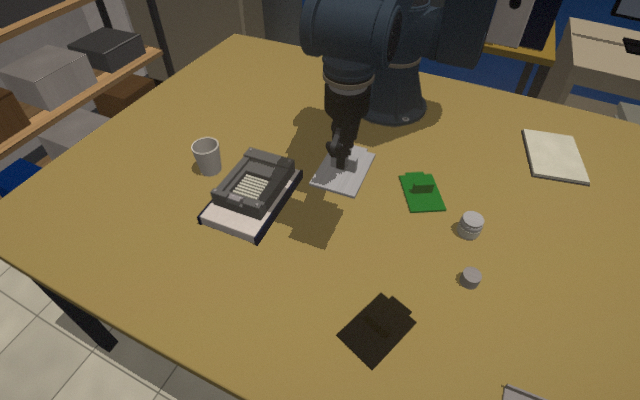

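The cover hangs level in the gripper. I'll carry it past the unit so that the wrist camera looks down on the frame.

```bash
python3 -m creep '[{"xyz":[0,0.4,-0.3],"rotation":[0,0,0],"hand":1},{"xyz":[0,0.7,-0.6],"rotation":[0,0,0],"hand":1},{"xyz":[0,1,-0.6],"rotation":[0,0,0],"hand":1}]' && python3 -m creep '[{"xyz":[0,0.4,0],"rotation":[0,0,0],"hand":1},{"xyz":[0,0.8,0],"rotation":[0,0,0],"hand":1},{"xyz":[0,1,0],"rotation":[0,0,0],"hand":1}]' && python3 -m creep '[{"xyz":[0,0.4,0],"rotation":[0,0,0],"hand":1},{"xyz":[0,0.7,0],"rotation":[0,0,0],"hand":1},{"xyz":[0,1,0],"rotation":[0,0,0],"hand":1},{"xyz":[0,1,0],"rotation":[0,0,0],"hand":1},{"xyz":[0,1,0],"rotation":[0,0,0],"hand":1}]'
python3 - <<'E'
from h import *
s=ctrl.observe();print(s['tool_pos'],s['orientation'],s['wrist_force'],s['joint_velocities'])
for n in ['wrist']:
    im,d=cams.read_camera(n); save(n+'4.png',im); np.savez(n+'4.npz',im=im,d=d,T=toolT(s))
E
```

```text
time: 6.9
tool_pos: [0.5799, -0.0394, 0.273]
orientation: [0.0, 1.0, 0.021, 0.002]
wrist_force: [0.8, 0.5, -1.3]
finger_gap: 0.0107
time: 7.2
tool_pos: [0.5826, -0.1407, 0.2688]
orientation: [-0.0, 1.0, 0.02, -0.001]
wrist_force: [0.6, -0.5, -0.6]
finger_gap: 0.0114
time: 7.7
tool_pos: [0.5868, -0.2384, 0.2688]
orientation: [-0.001, 1.0, 0.021, -0.001]
wrist_force: [-0.0, -0.4, -1.4]
finger_gap: 0.0108
[ 0.58680992 -0.23840503  0.26882059] [-6.99898392e-04  9.99788330e-01  2.05399368e-02 -9.57473562e-04] [-0.04993133 -0.44264021 -1.37288348] [ 0.01929105 -0.01742232  0.00841055  0.00309506  0.00058714  0.00101241]
```

View pics/wrist4.png

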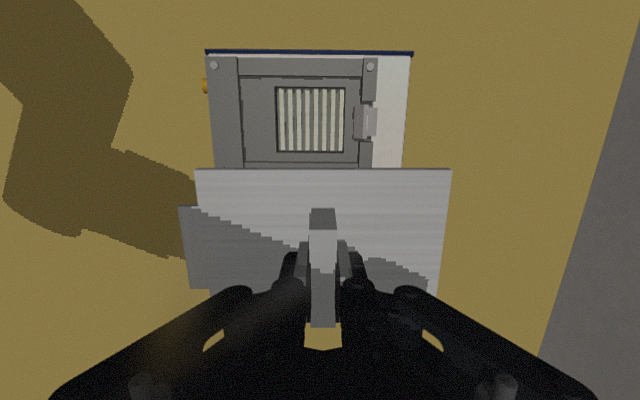

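Frame visible: its overhang is at the left (x≈238), the filter at (310,120) and the catch at right (367,122). The cover still hides one side, so I'll shift 60 mm further and take the measuring view.

```bash
python3 -m creep '[{"xyz":[-0.15,0.3,0],"rotation":[0,0,0],"hand":1},{"xyz":[-0.15,0.6,0],"rotation":[0,0,0],"hand":1},{"xyz":[-0.15,0.6,0],"rotation":[0,0,0],"hand":1},{"xyz":[-0.15,0.6,0],"rotation":[0,0,0],"hand":1}]'
python3 - <<'E'
from h import *
s=ctrl.observe();print(s['tool_pos'],s['orientation'],s['wrist_force'])
im,d=cams.read_camera('wrist'); np.savez('wrist5.npz',im=im,d=d,T=toolT(s))
save('wrist5.png',cv2.resize(im[60:280,180:450],None,fx=2.7,fy=2.7,interpolation=cv2.INTER_CUBIC))
E
```

```text
time: 8.15
tool_pos: [0.5744, -0.2988, 0.2698]
orientation: [-0.0, 1.0, 0.021, -0.0]
wrist_force: [-0.1, 0.1, -1.8]
finger_gap: 0.0108
[ 0.57440185 -0.29880646  0.26983382] [-3.93468316e-04  9.99786504e-01  2.06571759e-02 -2.70157083e-04] [-0.1030046   0.14238033 -1.79961986]
```

View pics/wrist5.png

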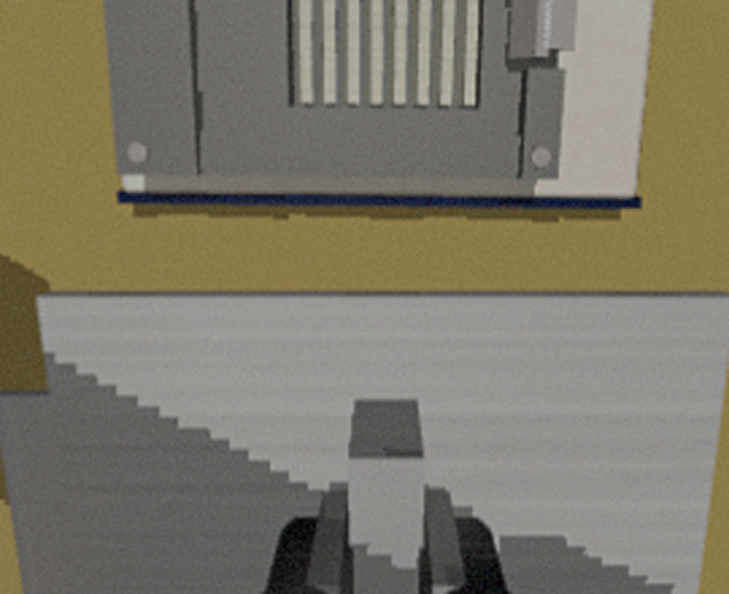

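Run:
```python
from h import *
np.set_printoptions(precision=4,suppress=True)
for f in ['wrist4','wrist5']:
    z=np.load(f+'.npz'); c=cams.get_calibration('wrist'); T=z['T']@np.array(c['hand_eye']); W=cloud(c,T,z['d'])
    m=(W[...,2]<.09)&(abs(W[...,1]+.174)<.12)&(abs(W[...,0]-.56)<.2)
    tz=np.nanmedian(W[m&(abs(W[...,2])<.01)][:,2]); print(f,'table',tz)
    for lo,hi,n in [(.024,.035,'base'),(.052,.06,'seat'),(.062,.0685,'rim'),(.0685,.08,'top')]:
        q=W[m&(W[...,2]-tz>lo)&(W[...,2]-tz<hi)]
        print(n,len(q),cv2.minAreaRect((q[:,:2]*1000).astype(np.float32)),np.median(q[:,2]),'x',np.percentile(q[:,0],[1,99]),'y',np.percentile(q[:,1],[1,99]))
    save(f+'full.png',z['im'])
    print([ (np.round(x['box']),round(x['score'],2)) for x in spotter.recognise('wrist','unit')] if f=='wrist5' else '')
```

```text
wrist4 table -0.0003810279866996169
base 5168 ((563.1425170898438, -163.90133666992188), (255.08746337890625, 137.72900390625), 1.6293342113494873) 0.02932845692067182 x [0.4476 0.6867] y [-0.2276 -0.0936]
seat 5555 ((565.4432373046875, -175.487060546875), (150.83082580566406, 95.71578216552734), 1.822501301765442) 0.055675020531495534 x [0.4908 0.6339] y [-0.223 -0.128]
rim 3047 ((552.3197021484375, -169.25254821777344), (177.225341796875, 117.71422576904297), 2.0294620990753174) 0.06460424452823921 x [0.4918 0.627 ] y [-0.2288 -0.1099]
top 5036 ((550.9019165039062, -169.83238220214844), (185.0851287841797, 118.06745147705078), 1.678430199623108) 0.0709781569979483 x [0.4596 0.6418] y [-0.229  -0.1121]

wrist5 table -0.0003471561707412696
base 6071 ((563.4940185546875, -180.57952880859375), (253.87738037109375, 153.27955627441406), 2.401514768600464) 0.02944951180618477 x [0.4499 0.6877] y [-0.2572 -0.1024]
seat 6416 ((566.1901245117188, -175.49676513671875), (151.50027465820312, 95.73658752441406), 1.694156527519226) 0.05564328695155893 x [0.4916 0.6338] y [-0.2234 -0.1276]
rim 4096 ((553.9827880859375, -179.31353759765625), (175.57485961914062, 125.6129379272461), 2.30830979347229) 0.06471791315301673 x [0.4926 0.6277] y [-0.2415 -0.1154]
top 5950 ((551.41845703125, -179.54994201660156), (185.337158203125, 123.32633972167969), 1.8384764194488525) 0.07095025127745011 x [0.4597 0.6424] y [-0.2409 -0.1194]
[(array([213.,   2., 429., 138.]), 0.94)]
```

View pics/wrist5full.png

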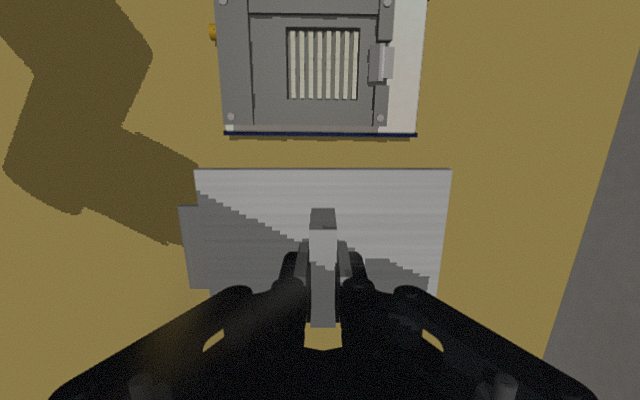

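```bash
cat > unit.py <<'E'
from h import *
np.set_printoptions(precision=2,suppress=True)
def edges(f,O=(.565,-.1755),yaw=.031):
    z=np.load(f+'.npz'); c=cams.get_calibration('wrist'); T=z['T']@np.array(c['hand_eye']); W=cloud(c,T,z['d'])
    m=(W[...,2]<.09)&(abs(W[...,1]+.174)<.12)&(abs(W[...,0]-.56)<.2)
    p=W[m]; d=(p[:,:2]-O)*1000; cs,sn=np.cos(yaw),np.sin(yaw)
    X=d[:,0]*cs+d[:,1]*sn; Y=-d[:,0]*sn+d[:,1]*cs; Z=p[:,2]*1000
    def scan(a,b,b0,b1,lo,hi,zt,sgn,step=4):
        # along coordinate a within strips of b, find crossing of z through zt
        out=[]
        for s in np.arange(b0,b1,step):
            k=(b>=s)&(b<s+step)&(a>lo)&(a<hi)
            if k.sum()<6: continue
            o=np.argsort(a[k]); aa=a[k][o]; zz=Z[k][o]
            A=aa[(zz*sgn<zt*sgn)]; B=aa[zz*sgn>=zt*sgn]
            if len(A)<2 or len(B)<2: continue
            # best split
            cand=np.linspace(lo,hi,int((hi-lo)*5)); e=[(A>q).sum()+(B<q).sum() for q in cand]; e=np.array(e)
            out.append((s+step/2,cand[e==e.min()].mean()))
        out=np.array(out)
        if len(out)<3: return None
        g=abs(out[:,1]-np.median(out[:,1]))<4; pf=np.polyfit(out[g,0],out[g,1],1); return np.polyval(pf,0),pf[0],g.sum()
    print(f)
    print('mouth edge x',scan(X,Y,-40,40,-85,-55,63.5,-1))
    print('overhang rear outer x',scan(X,Y,-55,60,-120,-90,50,1))
    print('post y- x',scan(X,Y,-50,-24,50,72,64,1)); print('post y+ x',scan(X,Y,24,50,50,72,64,1))
    print('catch x',scan(X,Y,-14,14,40,75,61,1))
    print('rim y- y',scan(Y,X,-50,50,-58,-38,60.5,-1)); print('rim y+ y',scan(Y,X,-50,50,38,58,60.5,1))
    print('base far x',scan(X,Y,-70,70,110,140,15,-1)); print('base near x',scan(X,Y,-50,70,-135,-105,15,1))
    print('base y- ',scan(Y,X,-100,110,-90,-62,15,1)); print('base y+ ',scan(Y,X,-100,110,62,90,15,-1))
    print('filter y',scan(Y,X,-20,40,-50,-25,48,-1),scan(Y,X,-20,40,25,50,48,1)); print('filter x',scan(X,Y,-30,30,-45,-15,48,-1),scan(X,Y,-30,30,35,62,48,1))
E
python3 - <<'E'
from unit import *
edges('wrist4'); edges('wrist5')
E
```

```text
wrist4
mouth edge x (np.float64(-71.99328859060402), np.float64(0.0003027703486904957), np.int64(20))
overhang rear outer x None
post y- x (np.float64(61.583879423328966), np.float64(0.009010484927916671), np.int64(7))
post y+ x (np.float64(61.41904761904756), np.float64(0.001441677588467934), np.int64(6))
catch x (np.float64(54.58333333333336), np.float64(-0.01257183908046021), np.int64(7))
rim y- y (np.float64(-47.07942279942282), np.float64(-9.296259296256804e-05), np.int64(25))
rim y+ y (np.float64(47.31717171717173), np.float64(-0.0017094017094016962), np.int64(25))
base far x (np.float64(126.20353308468977), np.float64(0.005996723021512005), np.int64(32))
base near x (np.float64(-119.00729447837746), np.float64(0.007339329837637415), np.int64(12))
base y-  None
base y+  (np.float64(82.74083142774604), np.float64(-0.0022556700648193053), np.int64(53))
filter y (np.float64(-36.93290370583718), np.float64(0.0024301555299542344), np.int64(15)) (np.float64(36.70638920890939), np.float64(-0.006660426267281811), np.int64(15))
filter x (np.float64(-35.838926174496635), np.float64(-0.00
[... 623 characters left out ...]
.19730639730643), np.float64(-0.005186480186480202), np.int64(25))
base far x (np.float64(126.66538830297225), np.float64(-0.002918617111274024), np.int64(35))
base near x (np.float64(-117.33587870610549), np.float64(0.0030859979295825746), np.int64(7))
base y-  (np.float64(-81.56028964926752), np.float64(-0.00414791533971667), np.int64(53))
base y+  None
filter y (np.float64(-36.936203917050705), np.float64(-0.003960253456220611), np.int64(15)) (np.float64(37.22715396642529), np.float64(-0.008717700789993541), np.int64(15))
filter x (np.float64(-35.9049217002237), np.float64(0.0027414908916583683), np.int64(15)) (np.float64(44.49626865671641), np.float64(0.009734808102345517), np.int64(15))
```

Measured frame: mouth, filter opening and posts all give a seat middle about 5.6 mm before my reference, so (0.5594, -0.1757), yaw ≈ 0.030. The frame is shifted about -9 mm along the base. Now I check how the cover sits in the gripper.

Run:
```python
from h import *
np.set_printoptions(precision=5,suppress=True)
for f in ['wrist3','wrist4','wrist5']:
    z=np.load(f+'.npz'); c=cams.get_calibration('wrist'); H=np.array(c['hand_eye']); P=cloud(c,H,z['d']); im=z['im'].astype(int)
    sat=im.max(2)-im.min(2)
    m=(sat<25)&(P[...,2]>-.02)&(P[...,2]<.02)&(P[...,1]<-.012)
    q=P[m]; q=q[abs(q[:,2]-np.median(q[:,2]))<.006]
    A=np.c_[q[:,:2],np.ones(len(q))]; s=np.linalg.lstsq(A,q[:,2],rcond=None)[0]
    r=q[:,2]-A@s; k=abs(r)<.0015; s=np.linalg.lstsq(A[k],q[k,2],rcond=None)[0]
    print(f,'plane z=%.4f x + %.4f y + %.5f'%tuple(s),k.sum())
    q=q[k]
    e=q[(abs(q[:,0])<.05)]; # +y edge: min y per x bin
    xs=np.arange(-.05,.05,.005); ymin=[np.percentile(e[(e[:,0]>x)&(e[:,0]<x+.005),1],0.5) for x in xs]
    print(' edge y fit slope,at0',np.polyfit(xs+.0025,ymin,1))
    g=q[(q[:,1]<-.02)&(q[:,1]>-.026)]; g2=q[(q[:,1]<-.03)&(q[:,1]>-.04)]
    print(' x range near',np.percentile(g[:,0],[.3,99.7]),'body',np.percentile(g2[:,0],[.3,99.7]))
```

```text
wrist3 plane z=-0.0014 x + 0.0001 y + 0.00489 15107
 edge y fit slope,at0 [ 0.00133 -0.04604]
 x range near [-0.07454  0.06525] body [-0.06375  0.06525]
wrist4 plane z=-0.0014 x + -0.0002 y + 0.00491 15076
 edge y fit slope,at0 [ 0.00099 -0.04604]
 x range near [-0.07479  0.06552] body [-0.06391  0.06538]
wrist5 plane z=-0.0013 x + 0.0014 y + 0.00496 15138
 edge y fit slope,at0 [ 0.00128 -0.04602]
 x range near [-0.07524  0.06536] body [-0.06377  0.06522]
```

In hand the cover sits at tool (+0.5, -0.9) mm, underside 10.9 mm past the TCP, level. Plan: tilt 0.17 rad tail up, bring the tip in front of the mouth, lower it to the seat by feel, then slide it in.

```bash
python3 -m creep '[{"xyz":[0.03,-0.4,0.2],"rotation":[0,0,0],"hand":1},{"xyz":[0.06,-0.8,0.4],"rotation":[0,0,0],"hand":1},{"xyz":[0.06,-1,0.4],"rotation":[0,0,0],"hand":1},{"xyz":[0.06,-1,0.4],"rotation":[0,0,0],"hand":1}]' && python3 -m creep '[{"xyz":[0,-0.22,0.2],"rotation":[0,0.02,0.0033],"hand":1},{"xyz":[0,-0.22,0.4],"rotation":[0,0.0541,0.0033],"hand":1},{"xyz":[0,-0.22,0.6],"rotation":[0,0.0541,0.0033],"hand":1},{"xyz":[0,-0.22,0.8],"rotation":[0,0.0541,0.0033],"hand":1},{"xyz":[0,-0.22,0.8],"rotation":[0,0.0541,0.0033],"hand":1},{"xyz":[0,-0.22,0.8],"rotation":[0,0.0541,0.0033],"hand":1}]'
cat > where.py <<'E'
from h import *
np.set_printoptions(precision=4,suppress=True)
S=np.array([.5594,-.1757,.056]); psi=.030
ex=np.array([np.cos(psi),np.sin(psi),0]); ey=np.array([-np.sin(psi),np.cos(psi),0]); ez=np.array([0,0,1.])
def state(off=(.0005,-.0009,.0109)):
    s=ctrl.observe(); T=toolT(s); M=T[:3,:3]@np.array(off)+T[:3,3]; Rm=T[:3,:3]
    cx=Rm[:,0]; tilt=np.arcsin(cx[2]); yaw=np.arctan2(cx[1],cx[0])
    f=lambda p:1000*np.array([(p-S)@ex,(p-S)@ey,(p-S)@ez])
    print('t',round(s['time'],2),'tcp',s['tool_pos'],'tilt %.4f yaw %.4f'%(tilt,yaw),'F',s['wrist_force'],'M',s['moment'],'gap',round(s['finger_gap'],4))
    print('lip',f(M-.077*cx),'mid',f(M),'tail',f(M+.065*cx),'tcp',f(s['tool_pos']))
    return s,T,f
def go(dx,dy,dz):  # mm in seat frame -> tool units
    T=toolT(ctrl.observe()); print('tool shift/100mm',(T[:3,:3].T@((dx*ex+dy*ey+dz*ez)))/100)
if __name__=='__main__':
    import sys
    state()
    if len(sys.argv)>3: go(*map(float,sys.argv[1:4]))
E
python3 where.py 0 0 -10
```

```text
time: 8.65
tool_pos: [0.5763, -0.1966, 0.2306]
orientation: [-0.0, 1.0, 0.022, -0.0]
wrist_force: [1.3, -0.8, -1.1]
finger_gap: 0.0109
time: 9.25
tool_pos: [0.5758, -0.1783, 0.1514]
orientation: [-0.001, 0.996, 0.015, 0.085]
wrist_force: [0.5, 0.2, -1.3]
finger_gap: 0.0105
t 9.25 tcp [ 0.5758 -0.1783  0.1514] tilt 0.1709 yaw 0.0304 F [ 0.4568  0.1863 -1.2717] M [-0.0076  0.1076 -0.0068] gap 0.0105
lip [-57.2314  -2.2325  71.6137] mid [18.6466 -2.2022 84.7105] tail [82.6994 -2.1766 95.7663] tcp [16.3003 -3.106  95.3664]
tool shift/100mm [-0.017   0.      0.0985]
```

```bash
python3 -m creep '[{"xyz":[-0.05,-0.022,0.25],"rotation":[0,0,0],"hand":1},{"xyz":[-0.085,-0.022,0.45],"rotation":[0,0,0],"hand":1},{"xyz":[-0.112,-0.022,0.6],"rotation":[0,0,0],"hand":1},{"xyz":[-0.112,-0.022,0.63],"rotation":[0,0,0],"hand":1},{"xyz":[-0.112,-0.022,0.63],"rotation":[0,0,0],"hand":1},{"xyz":[-0.112,-0.022,0.63],"rotation":[0,0,0],"hand":1}]'; python3 where.py
python3 - <<'E'
from h import *
s=ctrl.observe()
im,d=cams.read_camera('scene'); np.savez('scene6.npz',im=im,d=d); save('scene6.png',cv2.resize(im[110:260,180:360],None,fx=4,fy=4,interpolation=cv2.INTER_CUBIC))
im,d=cams.read_camera('wrist'); np.savez('wrist6.npz',im=im,d=d,T=toolT(s)); save('wrist6.png',im)
E
```

```text
time: 9.85
tool_pos: [0.5756, -0.176, 0.0878]
orientation: [-0.001, 0.996, 0.015, 0.086]
wrist_force: [0.8, -0.3, -1.3]
finger_gap: 0.0107
t 9.85 tcp [ 0.5756 -0.176   0.0878] tilt 0.1720 yaw 0.0305 F [ 0.7949 -0.2587 -1.2711] M [-0.0102  0.1467 -0.0513] gap 0.0107
lip [-57.3094   0.0967   7.9955] mid [18.5546  0.1352 21.1736] tail [82.5955  0.1677 32.2979] tcp [16.1969 -0.7648 31.8273]
```

View pics/scene6.png

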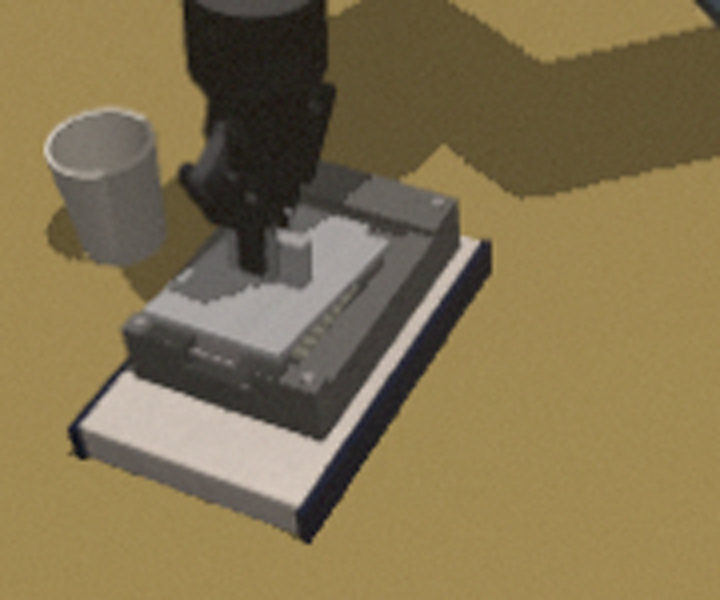

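View pics/wrist6.png

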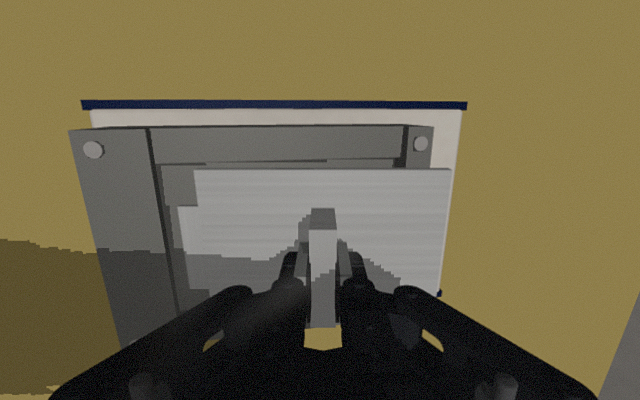

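The tongue tip (col 180) stands just before the overhang edge (col ~165), square to it and between the rims. A quick check of edges from this close view follows.

Run:
```python
from where import *
z=np.load('wrist6.npz'); c=cams.get_calibration('wrist'); T=z['T']@np.array(c['hand_eye']); W=cloud(c,T,z['d'])
d=W-S; X=d@ex*1000;Y=d@ey*1000;Z=d[...,2]*1000
# rim top level band & inner edge
for x0 in range(-60,60,15):
    k=(abs(X-x0)<4)&(Y>30)&(Y<70); r=k&(Z>5)&(Z<12)&(Y>46.3); se=k&(abs(Z)<2.5)
    cv=k&(abs(Z-(7.99+(x0+57.3)*.1737+6.1))<1.5)
    print(x0,'rim Y',np.percentile(Y[r],[2,98]) if r.sum()>5 else None,np.median(Z[r]) if r.sum()>5 else '','seat Y',np.percentile(Y[se],[2,98]) if se.sum()>5 else None,'cover max Y',Y[cv].max() if cv.sum()>3 else None)
for y0 in (20,30,38,42):
    k=(abs(Y-y0)<3)&(X<-45)&(X>-100); o=k&(Z>12)&(Z<18); print(y0,'overhang X',np.percentile(X[o],[1,99]) if o.sum()>5 else None,np.median(Z[o]), 'seat X min',np.percentile(X[k&(abs(Z)<2)],[2]) if (k&(abs(Z)<2)).sum()>3 else None)
```

```text
-60 rim Y [47.7002 65.1646] 8.811932164058144 seat Y [30.3888 65.1223] cover max Y None
-45 rim Y [47.7236 64.9123] 8.814746413128981 seat Y [43.2151 65.0907] cover max Y 44.91811337242035
-30 rim Y [47.8079 64.6994] 8.830682380526735 seat Y [42.7972 64.9506] cover max Y 45.36159998467791
-15 rim Y [48.4001 64.915 ] 8.822466424512141 seat Y [42.755 46.429] cover max Y 45.435365283990656
0 rim Y [48.2195 64.8535] 8.723095998173328 seat Y [42.3796 64.8873] cover max Y 45.39942532770552
15 rim Y [48.0829 64.7427] 8.722992909782644 seat Y [41.8581 64.8476] cover max Y 45.33063013125097
30 rim Y [48.2326 64.5572] 8.789669353220196 seat Y [41.3755 64.8016] cover max Y 45.47604017905099
45 rim Y [48.2774 64.4835] 8.827103928286167 seat Y [40.9643 45.9844] cover max Y 45.33547313884323
20 overhang X [-99.1944 -45.6359] 14.603267392847306 seat X min [-69.4221]
30 overhang X [-99.4643 -45.4583] 14.737200504792652 seat X min [-69.1896]
38 overhang X [-99.3528 -45.5403] 14.85292108721293 seat X min [-69.3061]
42 overhang X [-99.2998 -45.446 ] 14.846103230982017 seat X min [-69.0722]
```

Gaps check out: about 2.5 mm at the rim, heights as stated. Lowering to the seat by feel.

```bash
python3 -m creep '[{"xyz":[-0.005,0,0.028],"rotation":[0,0,0],"hand":1},{"xyz":[-0.009,0,0.052],"rotation":[0,0,0],"hand":1},{"xyz":[-0.009,0,0.052],"rotation":[0,0,0],"hand":1},{"xyz":[-0.009,0,0.052],"rotation":[0,0,0],"hand":1}]'; python3 where.py;  python3 -m creep '[{"xyz":[-0.002,0,0.01],"rotation":[0,0,0],"hand":1},{"xyz":[-0.002,0,0.01],"rotation":[0,0,0],"hand":1}]'; python3 where.py
```

```text
time: 10.35
tool_pos: [0.5747, -0.1756, 0.0809]
orientation: [-0.002, 0.996, 0.015, 0.085]
wrist_force: [-0.2, 0.5, -0.4]
finger_gap: 0.0104
t 10.35 tcp [ 0.5747 -0.1756  0.0809] tilt 0.1697 yaw 0.0302 F [-0.2003  0.5183 -0.4177] M [ 0.0272  0.0647 -0.0067] gap 0.0104
lip [-58.2845   0.5511   1.2611] mid [17.609   0.5662 14.2679] tail [81.6749  0.579  25.2476] tcp [15.2753 -0.3451 24.9259]
time: 10.55
tool_pos: [0.5747, -0.1756, 0.0799]
orientation: [-0.002, 0.996, 0.015, 0.085]
wrist_force: [-0.8, -0.5, -0.2]
finger_gap: 0.0107
t 10.55 tcp [ 0.5747 -0.1756  0.0799] tilt 0.1698 yaw 0.0303 F [-0.8294 -0.518  -0.2423] M [ 0.0248  0.0745 -0.0041] gap 0.0107
lip [-58.28     0.5356   0.2473] mid [17.612   0.5569 13.2628] tail [81.6766  0.575  24.25  ] tcp [15.2771 -0.3536 23.9207]
```

Contact with the seat just felt (Fz from -1.5 to about -0.3, lip at +0.2 mm). Now sliding forward under the overhang, slowly.

```bash
python3 -m creep '[{"xyz":[-0.025,0.003,-0.0043],"rotation":[0,0,0],"hand":1},{"xyz":[-0.049,0.005,-0.0085],"rotation":[0,0,0],"hand":1},{"xyz":[-0.074,0.005,-0.0128],"rotation":[0,0,0],"hand":1},{"xyz":[-0.099,0.005,-0.017],"rotation":[0,0,0],"hand":1},{"xyz":[-0.099,0.005,-0.017],"rotation":[0,0,0],"hand":1}]'; python3 where.py;  python3 -m creep '[{"xyz":[-0.02,0,-0.0035],"rotation":[0,0,0],"hand":1},{"xyz":[-0.04,0,-0.007],"rotation":[0,0,0],"hand":1},{"xyz":[-0.049,0,-0.0085],"rotation":[0,0,0],"hand":1},{"xyz":[-0.049,0,-0.0085],"rotation":[0,0,0],"hand":1}]'; python3 where.py
```

```text
time: 11.05
tool_pos: [0.5643, -0.1764, 0.08]
orientation: [-0.002, 0.996, 0.015, 0.085]
wrist_force: [0.4, -0.2, -1.3]
finger_gap: 0.011
t 11.05 tcp [ 0.5643 -0.1764  0.08  ] tilt 0.1698 yaw 0.0301 F [ 0.4367 -0.2091 -1.3102] M [0.0151 0.113  0.0346] gap 0.011
lip [-68.6566   0.0276   0.3639] mid [ 7.2362  0.0376 13.3749] tail [71.3015  0.046  24.3582] tcp [ 4.9018 -0.873  24.0328]
time: 11.45
tool_pos: [0.5596, -0.1765, 0.08]
orientation: [-0.002, 0.996, 0.015, 0.085]
wrist_force: [-0.8, -0.1, -0.7]
finger_gap: 0.0107
t 11.45 tcp [ 0.5596 -0.1765  0.08  ] tilt 0.1699 yaw 0.0302 F [-0.8047 -0.0597 -0.687 ] M [-0.0173  0.0921 -0.0122] gap 0.0107
lip [-73.4026   0.0504   0.341 ] mid [ 2.4891  0.0669 13.3579] tail [66.5536  0.0807 24.3463] tcp [ 0.154  -0.8437 24.0157]
```

```bash
python3 -m creep '[{"xyz":[-0.012,0,-0.002],"rotation":[0,0,0],"hand":1},{"xyz":[-0.025,0,-0.0043],"rotation":[0,0,0],"hand":1},{"xyz":[-0.035,0,-0.006],"rotation":[0,0,0],"hand":1},{"xyz":[-0.035,0,-0.006],"rotation":[0,0,0],"hand":1}]'; python3 where.py;  python3 -m creep '[{"xyz":[-0.007,0,-0.0012],"rotation":[0,0,0],"hand":1},{"xyz":[-0.007,0,-0.0012],"rotation":[0,0,0],"hand":1}]'; python3 where.py
```

```text
time: 11.85
tool_pos: [0.556, -0.1767, 0.08]
orientation: [-0.002, 0.996, 0.015, 0.085]
wrist_force: [-0.4, -0.5, -0.8]
finger_gap: 0.0107
t 11.85 tcp [ 0.556  -0.1767  0.08  ] tilt 0.1699 yaw 0.0302 F [-0.3887 -0.4642 -0.8097] M [-0.0504  0.1152  0.0761] gap 0.0107
lip [-76.9414   0.0316   0.3383] mid [-1.0496  0.0477 13.3549] tail [63.0149  0.0612 24.3429] tcp [-3.3847 -0.8627 24.0127]
time: 12.05
tool_pos: [0.5554, -0.1767, 0.08]
orientation: [-0.002, 0.996, 0.015, 0.085]
wrist_force: [0.2, -0.3, -1.0]
finger_gap: 0.0109
t 12.05 tcp [ 0.5554 -0.1767  0.08  ] tilt 0.1699 yaw 0.0303 F [ 0.2048 -0.324  -1.0394] M [-0.0234  0.1518 -0.0407] gap 0.0109
lip [-77.5963   0.0449   0.3458] mid [-1.705   0.0683 13.3657] tail [62.359   0.0881 24.3566] tcp [-4.0405 -0.8421 24.0234]
```

```bash
for i in 1; do python3 -m creep '[{"xyz":[-0.005,0,-0.0008],"rotation":[0,0,0],"hand":1},{"xyz":[-0.005,0,-0.0008],"rotation":[0,0,0],"hand":1}]'; python3 where.py;  python3 -m creep '[{"xyz":[-0.005,0,-0.0008],"rotation":[0,0,0],"hand":1},{"xyz":[-0.005,0,-0.0008],"rotation":[0,0,0],"hand":1}]'; python3 where.py; done
```

```text
time: 12.25
tool_pos: [0.555, -0.1767, 0.08]
orientation: [-0.002, 0.996, 0.015, 0.085]
wrist_force: [0.1, -0.3, -0.6]
finger_gap: 0.011
t 12.25 tcp [ 0.555  -0.1767  0.08  ] tilt 0.1701 yaw 0.0302 F [ 0.0811 -0.3145 -0.6346] M [ 0.0061  0.1052 -0.0693] gap 0.011
lip [-78.0031   0.0227   0.3466] mid [-2.1147  0.0398 13.3832] tail [61.9469  0.0542 24.388 ] tcp [-4.4526 -0.8699 24.0404]
time: 12.45
tool_pos: [0.5548, -0.1768, 0.0802]
orientation: [-0.002, 0.996, 0.015, 0.085]
wrist_force: [2.6, 0.4, -1.6]
finger_gap: 0.0106
t 12.45 tcp [ 0.5548 -0.1768  0.0802] tilt 0.1709 yaw 0.0302 F [ 2.5541  0.365  -1.5607] M [ 0.0958 -0.3967  0.0526] gap 0.0106
lip [-78.1466  -0.0615   0.4601] mid [-2.2688 -0.0498 13.5581] tail [61.7839 -0.04   24.6148] tcp [-4.6154 -0.9565 24.2136]
```

The end wall is found (2.6 N at lip x = -78.1, expected -78.5). Now I pivot the tail down about the tip, halfway first.

```bash
python3 -m creep '[{"xyz":[0.002,0,0.01],"rotation":[0,-0.004,0],"hand":1},{"xyz":[0.003,0,0.02],"rotation":[0,-0.008,0],"hand":1},{"xyz":[0.0041,0,0.0294],"rotation":[0,-0.0121,0],"hand":1},{"xyz":[0.0041,0,0.0294],"rotation":[0,-0.0121,0],"hand":1}]'; python3 where.py
```

```text
time: 12.85
tool_pos: [0.5556, -0.1767, 0.0771]
orientation: [-0.001, 0.998, 0.015, 0.066]
wrist_force: [3.1, 0.2, 0.2]
finger_gap: 0.0106
t 12.85 tcp [ 0.5556 -0.1767  0.0771] tilt 0.1313 yaw 0.0306 F [3.1003 0.1793 0.2342] M [ 0.0029 -0.3543  0.0151] gap 0.0106
lip [-78.2585  -0.0016   0.2703] mid [-1.9213  0.0427 10.3514] tail [62.5192  0.0802 18.8615] tcp [-3.8434 -0.8666 21.0915]
```

```bash
python3 -m creep '[{"xyz":[0.002,0,0.0094],"rotation":[0,-0.004,0],"hand":1},{"xyz":[0.004,0,0.0188],"rotation":[0,-0.008,0],"hand":1},{"xyz":[0.0055,0,0.0281],"rotation":[0,-0.0116,0],"hand":1},{"xyz":[0.0055,0,0.0281],"rotation":[0,-0.0116,0],"hand":1}]'; python3 where.py
python3 - <<'E'
from h import *
s=ctrl.observe()
im,d=cams.read_camera('scene'); np.savez('scene7.npz',im=im,d=d); save('scene7.png',cv2.resize(im[110:260,180:360],None,fx=4,fy=4,interpolation=cv2.INTER_CUBIC))
im,d=cams.read_camera('wrist'); np.savez('wrist7.npz',im=im,d=d,T=toolT(s)); save('wrist7.png',im)
E
```

```text
time: 13.25
tool_pos: [0.5562, -0.1766, 0.0743]
orientation: [-0.001, 0.999, 0.015, 0.047]
wrist_force: [1.7, -1.0, -0.2]
finger_gap: 0.0107
t 13.25 tcp [ 0.5562 -0.1766  0.0743] tilt 0.0944 yaw 0.0305 F [ 1.7421 -0.9692 -0.2114] M [-0.0136 -0.1287 -0.0143] gap 0.0107
lip [-78.3636   0.0473   0.1929] mid [-1.7063  0.0891  7.4486] tail [63.0045  0.1244 13.5736] tcp [-3.2306 -0.8226 18.2521]
```

View pics/wrist7.png

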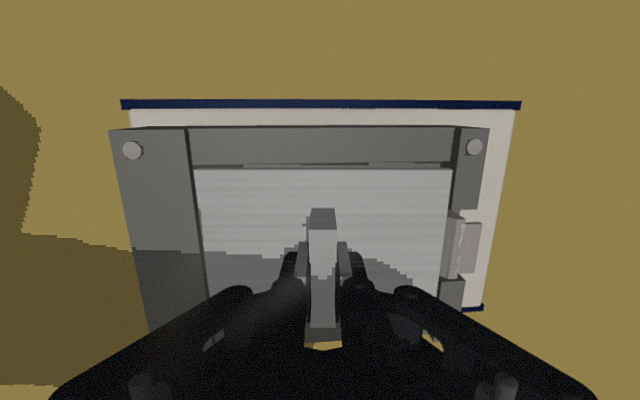

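View pics/scene7.png

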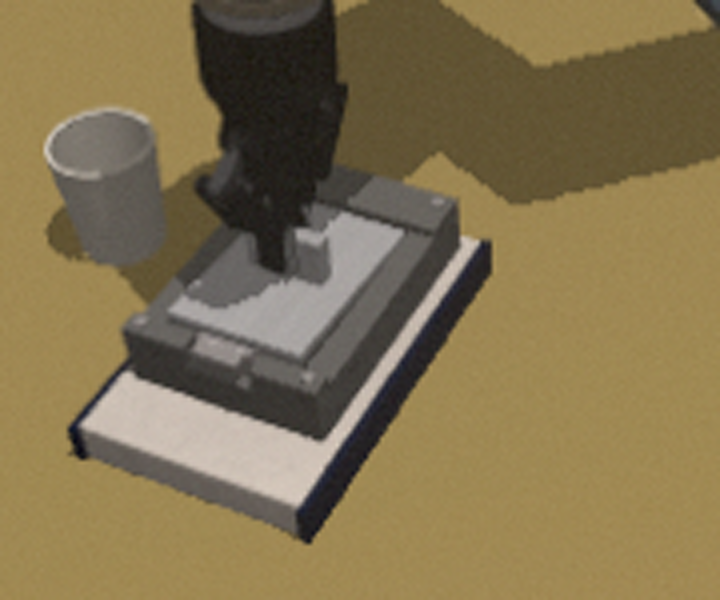

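The tongue is under the overhang and the tail hovers about 1 mm above the catch ramp. I open the fingers and let the catch carry it, then rise and look.

```bash
python3 -m creep '[{"xyz":[0,0,0],"rotation":[0,0,0],"hand":0.5},{"xyz":[0,0,0],"rotation":[0,0,0],"hand":0.2},{"xyz":[0,0,0],"rotation":[0,0,0],"hand":0.2},{"xyz":[0,0,0],"rotation":[0,0,0],"hand":0.2},{"xyz":[0,0,0],"rotation":[0,0,0],"hand":0.2}]'; python3 where.py; python3 -m creep '[{"xyz":[0.02,0,-0.2],"rotation":[0,0,0],"hand":0.2},{"xyz":[0.05,0,-0.5],"rotation":[0,0,0],"hand":0.2},{"xyz":[0.05,0,-0.6],"rotation":[0,0.0,0],"hand":0.2},{"xyz":[0.05,0,-0.6],"rotation":[0,-0.03,0],"hand":0.2},{"xyz":[0.05,0,-0.6],"rotation":[0,-0.03,0],"hand":0.2}]'; 
python3 where.py
python3 - <<'E'
from h import *
s=ctrl.observe()
im,d=cams.read_camera('wrist'); np.savez('wrist8.npz',im=im,d=d,T=toolT(s)); save('wrist8.png',im)
E
```

```text
time: 13.85
tool_pos: [0.5562, -0.1767, 0.0745]
orientation: [-0.001, 0.999, 0.015, 0.048]
wrist_force: [-0.5, 0.5, -0.8]
finger_gap: 0.0341
t 13.85 tcp [ 0.5562 -0.1767  0.0745] tilt 0.0954 yaw 0.0303 F [-0.4997  0.482  -0.7895] M [0.0303 0.1028 0.0382] gap 0.0341
lip [-78.3683   0.019    0.3222] mid [-1.7182  0.0391  7.6546] tail [62.9864  0.0561 13.8443] tcp [-3.2535 -0.8715 18.4566]
time: 14.35
tool_pos: [0.5564, -0.1768, 0.1348]
orientation: [-0.0, 1.0, 0.015, 0.0]
wrist_force: [0.3, 0.6, -0.2]
finger_gap: 0.0342
t 14.35 tcp [ 0.5564 -0.1768  0.1348] tilt 0.0010 yaw 0.0309 F [ 0.2962  0.5618 -0.1647] M [-0.0244  0.0113  0.0323] gap 0.0342
lip [-79.528   -0.1575  67.8087] mid [-2.5281 -0.092  67.8856] tail [62.4719 -0.0366 67.9505] tcp [-3.0382 -0.9955 78.7848]
```

View pics/wrist8.png

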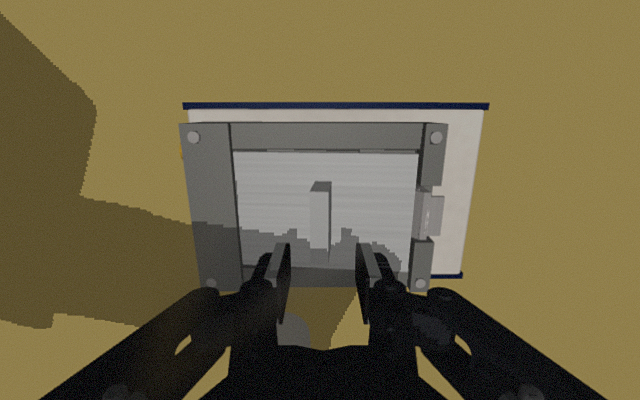

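```bash
cat > plate.py <<'E'
from where import *
def plate(f):
    z=np.load(f); c=cams.get_calibration('wrist'); T=z['T']@np.array(c['hand_eye']); W=cloud(c,T,z['d'])
    d=W-S; X=d@ex*1000;Y=d@ey*1000;Z=d[...,2]*1000; im=z['im'].astype(int)
    for x in range(-62,62,10):
        k=(abs(X-x)<3)&(abs(Y-34)<8)&(Z>-3)&(Z<40)
        print(x,np.round(np.median(Z[k]),1),end='; ')
    k=(abs(X-30)<25)&(Y>10)&(Y<42)&(Z>2)&(Z<25); A=np.c_[X[k],Y[k],np.ones(k.sum())]; s=np.linalg.lstsq(A,Z[k],rcond=None)[0]
    print('\ntop plane slope x %.4f y %.4f z0 %.2f -> underside z0 %.2f'%(s[0],s[1],s[2],s[2]-6))
    r=(Z-(X*s[0]+s[2])>15)&(abs(X)<25)&(abs(Y)<45)&(im.max(2)>110)
    print('rib X',np.percentile(X[r],[2,50,98]),'Y max',np.percentile(Y[r],98))
    e=(abs(Z-(X*s[0]+s[2]))<1.2)&(X>-60)&(X<55)&(Y>35)&(Y<50)
    print('plate edge Y front/rear',[np.percentile(Y[e&(abs(X-q)<10)],99) for q in (-45,0,40)])
E
python3 -c "
from plate import *
plate('wrist8.npz')"
```

```text
-62 7.3; -52 8.0; -42 8.8; -32 9.8; -22 10.7; -12 11.7; -2 12.6; 8 13.5; 18 14.4; 28 15.4; 38 16.4; 48 17.1; 58 18.0; 
top plane slope x 0.0922 y -0.0022 z0 12.82 -> underside z0 6.82
rib X [-10.5654  -4.6957   1.0773] Y max 24.560934065206496
plate edge Y front/rear [np.float64(49.89331582013943), np.float64(45.29865664750774), np.float64(45.208491321459796)]
```

The cover rests on the catch at tilt 0.092, tail about 12.6 mm above the seat, straight and with the tongue in. I shut the gripper and move over the bare plate behind the rib (seat x ≈ +42) to press.

```bash
python3 -m creep '[{"xyz":[0.2,-0.01,0],"rotation":[0,0,0],"hand":1},{"xyz":[0.45,-0.01,0],"rotation":[0,0,0],"hand":1},{"xyz":[0.45,-0.01,0.1],"rotation":[0,0,0],"hand":1},{"xyz":[0.45,-0.01,0.2],"rotation":[0,0,0],"hand":1},{"xyz":[0.45,-0.01,0.3],"rotation":[0,0,0],"hand":1},{"xyz":[0.45,-0.01,0.4],"rotation":[0,0,0],"hand":1},{"xyz":[0.45,-0.01,0.48],"rotation":[0,0,0],"hand":1},{"xyz":[0.45,-0.01,0.48],"rotation":[0,0,0],"hand":1},{"xyz":[0.45,-0.01,0.48],"rotation":[0,0,0],"hand":1}]' 40; python3 where.py
python3 - <<'E'
from h import *
s=ctrl.observe()
im,d=cams.read_camera('wrist'); np.savez('wrist9.npz',im=im,d=d,T=toolT(s)); save('wrist9.png',im)
im,d=cams.read_camera('scene'); save('scene9.png',cv2.resize(im[110:260,180:360],None,fx=4,fy=4,interpolation=cv2.INTER_CUBIC))
E
```

```text
time: 15.3
tool_pos: [0.6005, -0.1744, 0.0867]
orientation: [-0.0, 1.0, 0.015, 0.001]
wrist_force: [-0.1, -0.0, 0.5]
finger_gap: 0.0
t 15.3 tcp [ 0.6005 -0.1744  0.0867] tilt 0.0013 yaw 0.0304 F [-0.0656 -0.0135  0.4636] M [-0.0004 -0.0026 -0.0392] gap 0.0
lip [-35.3745   0.9655  19.7409] mid [41.6254  0.9929 19.8381] tail [106.6253   1.016   19.9201] tcp [41.112   0.083  30.7366]
```

View pics/wrist9.png

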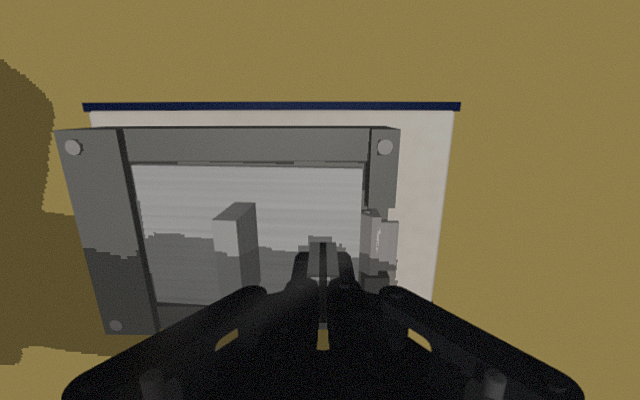

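View pics/scene9.png

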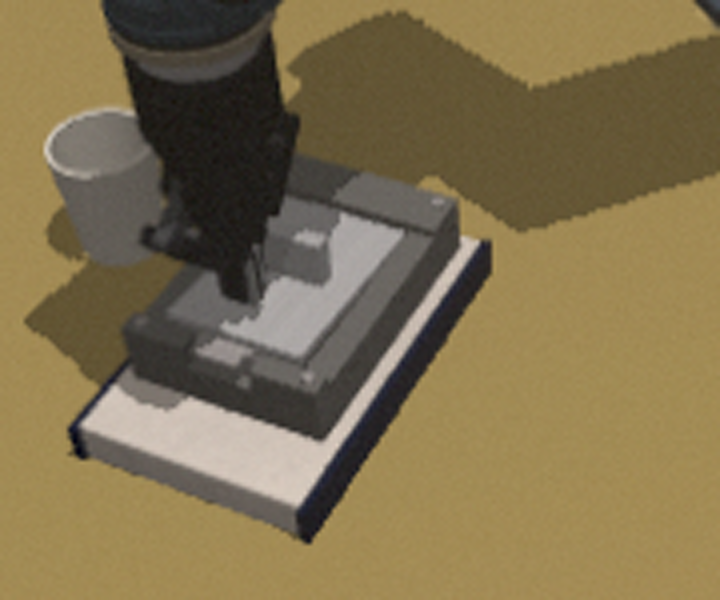

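The shut fingertips (320,245) stand between the rib (≤260) and the catch (≥362), with room on both sides. Pressing down in small steps.

```bash
python3 -m creep '[{"xyz":[0.03,0,0.03],"rotation":[0,0,0],"hand":1},{"xyz":[0.03,0,0.06],"rotation":[0,0,0],"hand":1},{"xyz":[0.03,0,0.09],"rotation":[0,0,0],"hand":1},{"xyz":[0.03,0,0.12],"rotation":[0,0,0],"hand":1},{"xyz":[0.03,0,0.12],"rotation":[0,0,0],"hand":1}]'; python3 where.py|grep -o "F.*M\|tcp.*"; python3 -m creep '[{"xyz":[0,0,0.01],"rotation":[0,0,0],"hand":1},{"xyz":[0,0,0.01],"rotation":[0,0,0],"hand":1}]';python3 -m creep '[{"xyz":[0,0,0.01],"rotation":[0,0,0],"hand":1},{"xyz":[0,0,0.01],"rotation":[0,0,0],"hand":1}]';python3 where.py
```

```text
time: 15.9
tool_pos: [0.6032, -0.1741, 0.0741]
orientation: [-0.001, 1.0, 0.015, 0.0]
wrist_force: [-0.8, 0.4, -0.5]
finger_gap: 0.0001
tcp [ 0.6032 -0.1741  0.0741] tilt 0.0004 yaw 0.0304 F [-0.8052  0.377  -0.4592] M [0.0245 0.046  0.0723] gap 0.0001
tcp [43.8531  0.2924 18.1181]
time: 16.1
tool_pos: [0.6036, -0.1743, 0.0738]
orientation: [-0.0, 1.0, 0.015, 0.001]
wrist_force: [-0.4, -0.4, 0.5]
finger_gap: -0.0
time: 16.3
tool_pos: [0.6037, -0.1743, 0.073]
orientation: [-0.0, 1.0, 0.015, 0.001]
wrist_force: [0.2, 0.4, 2.2]
finger_gap: 0.0001
t 16.3 tcp [ 0.6037 -0.1743  0.073 ] tilt 0.0017 yaw 0.0304 F [0.1564 0.3688 2.2311] M [-0.057   0.1489  0.0412] gap 0.0001
lip [-32.1846   0.9787   5.9531] mid [44.8153  1.0131  6.084 ] tail [109.8152   1.0422   6.1944] tcp [44.2972  0.1056 16.9825]
```

Contact at z = 17 mm above the seat, as predicted. Continuing.

```bash
python3 -m creep '[{"xyz":[0,0,0.01],"rotation":[0,0,0],"hand":1},{"xyz":[0,0,0.01],"rotation":[0,0,0],"hand":1}]';python3 -m creep '[{"xyz":[0,0,0.01],"rotation":[0,0,0],"hand":1},{"xyz":[0,0,0.01],"rotation":[0,0,0],"hand":1}]';python3 -m creep '[{"xyz":[0,0,0.01],"rotation":[0,0,0],"hand":1},{"xyz":[0,0,0.01],"rotation":[0,0,0],"hand":1}]'
```

```text
time: 16.5
tool_pos: [0.6038, -0.1743, 0.0719]
orientation: [-0.0, 1.0, 0.015, 0.001]
wrist_force: [-0.4, -0.9, 3.0]
finger_gap: -0.0
time: 16.7
tool_pos: [0.6038, -0.1743, 0.071]
orientation: [-0.0, 1.0, 0.015, 0.001]
wrist_force: [0.3, -0.5, 5.3]
finger_gap: 0.0001
time: 16.9
tool_pos: [0.6039, -0.1743, 0.07]
orientation: [-0.0, 1.0, 0.015, 0.001]
wrist_force: [0.5, -0.1, 6.4]
finger_gap: 0.0003
```

```bash
python3 -m creep '[{"xyz":[0,0,0.01],"rotation":[0,0,0],"hand":1},{"xyz":[0,0,0.01],"rotation":[0,0,0],"hand":1}]';python3 -m creep '[{"xyz":[0,0,0.01],"rotation":[0,0,0],"hand":1},{"xyz":[0,0,0.01],"rotation":[0,0,0],"hand":1}]';python3 -m creep '[{"xyz":[0,0,0.01],"rotation":[0,0,0],"hand":1},{"xyz":[0,0,0.01],"rotation":[0,0,0],"hand":1}]'
```

```text
time: 17.1
tool_pos: [0.6035, -0.1742, 0.0686]
orientation: [-0.0, 1.0, 0.015, 0.001]
wrist_force: [-0.5, -0.2, -0.4]
finger_gap: -0.0002
time: 17.3
tool_pos: [0.6032, -0.1741, 0.0672]
orientation: [-0.001, 1.0, 0.015, 0.0]
wrist_force: [-0.9, -0.1, -0.3]
finger_gap: 0.0001
time: 17.5
tool_pos: [0.6035, -0.1742, 0.0665]
orientation: [-0.001, 1.0, 0.015, 0.0]
wrist_force: [-0.6, 0.8, 0.1]
finger_gap: 0.0002
```

The force rose to 6.4 N and then dropped to zero, so the catch snapped past. I follow down to the seat to make sure it lies flat.

```bash
python3 -m creep '[{"xyz":[0,0,0.01],"rotation":[0,0,0],"hand":1},{"xyz":[0,0,0.02],"rotation":[0,0,0],"hand":1},{"xyz":[0,0,0.03],"rotation":[0,0,0],"hand":1},{"xyz":[0,0,0.035],"rotation":[0,0,0],"hand":1},{"xyz":[0,0,0.035],"rotation":[0,0,0],"hand":1}]';python3 -m creep '[{"xyz":[0,0,0.007],"rotation":[0,0,0],"hand":1},{"xyz":[0,0,0.007],"rotation":[0,0,0],"hand":1}]';python3 -m creep '[{"xyz":[0,0,0.005],"rotation":[0,0,0],"hand":1},{"xyz":[0,0,0.005],"rotation":[0,0,0],"hand":1}]'
```

```text
time: 18.0
tool_pos: [0.6036, -0.1742, 0.0632]
orientation: [-0.0, 1.0, 0.015, 0.001]
wrist_force: [0.1, 0.9, 0.9]
finger_gap: 0.0004
time: 18.2
tool_pos: [0.6034, -0.1742, 0.0623]
orientation: [-0.0, 1.0, 0.015, 0.0]
wrist_force: [-0.1, 0.8, -0.6]
finger_gap: -0.0003
time: 18.4
tool_pos: [0.6035, -0.1742, 0.0621]
orientation: [-0.0, 1.0, 0.015, 0.001]
wrist_force: [-1.1, 1.5, 1.6]
finger_gap: -0.0003
```

```bash
python3 -m creep '[{"xyz":[0,0,0.004],"rotation":[0,0,0],"hand":1},{"xyz":[0,0,0.004],"rotation":[0,0,0],"hand":1}]'; python3 -m creep '[{"xyz":[0,0,-0.2],"rotation":[0,0,0],"hand":1},{"xyz":[0,0,-0.6],"rotation":[0,0,0],"hand":1},{"xyz":[0,0,-1],"rotation":[0,0,0],"hand":1},{"xyz":[-0.45,0,-1],"rotation":[0,0,0],"hand":1},{"xyz":[-0.45,0,-1],"rotation":[0,0,0],"hand":1},{"xyz":[-0.45,0,-1],"rotation":[0,0,0],"hand":1}]'; python3 -m creep '[{"xyz":[0,0.35,0],"rotation":[0,0,0],"hand":1},{"xyz":[0,0.35,0],"rotation":[0,0,0],"hand":1},{"xyz":[0,0.35,0],"rotation":[0,0,0],"hand":1}]'
python3 - <<'E'
from plate import *
s=ctrl.observe(); print(s['tool_pos'])
im,d=cams.read_camera('wrist'); np.savez('wrist10.npz',im=im,d=d,T=toolT(s)); save('wrist10.png',im)
plate('wrist10.npz')
im,d=cams.read_camera('scene'); save('scene10.png',cv2.resize(im[110:260,180:360],None,fx=4,fy=4,interpolation=cv2.INTER_CUBIC))
E
```

```text
time: 18.6
tool_pos: [0.6035, -0.1742, 0.0621]
orientation: [-0.0, 1.0, 0.015, 0.001]
wrist_force: [-3.5, 1.3, 7.0]
finger_gap: -0.0003
time: 19.2
tool_pos: [0.558, -0.1757, 0.1617]
orientation: [-0.0, 1.0, 0.015, 0.001]
wrist_force: [0.8, 0.0, 0.1]
finger_gap: -0.0001
time: 19.5
tool_pos: [0.56, -0.211, 0.161]
orientation: [-0.001, 1.0, 0.015, 0.001]
wrist_force: [-0.3, -0.1, 0.5]
finger_gap: -0.0002
[ 0.56  -0.211  0.161]
-62 5.7; -52 5.7; -42 5.8; -32 5.8; -22 5.7; -12 5.7; -2 5.7; 8 5.7; 18 5.7; 28 5.7; 38 5.7; 48 5.8; 58 5.7; 
top plane slope x 0.0033 y 0.0036 z0 5.53 -> underside z0 -0.47
rib X [-7.3625 -1.4875  4.2571] Y max 23.94981881276061
plate edge Y front/rear [np.float64(44.68790400623576), np.float64(44.66831611449722), np.float64(44.894543039120194)]
```

View pics/wrist10.png

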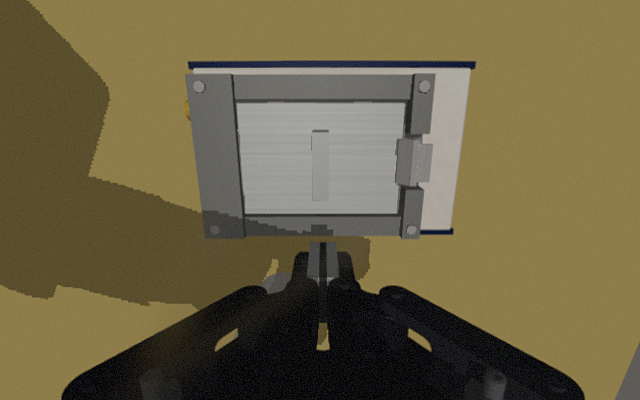

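View pics/scene10.png

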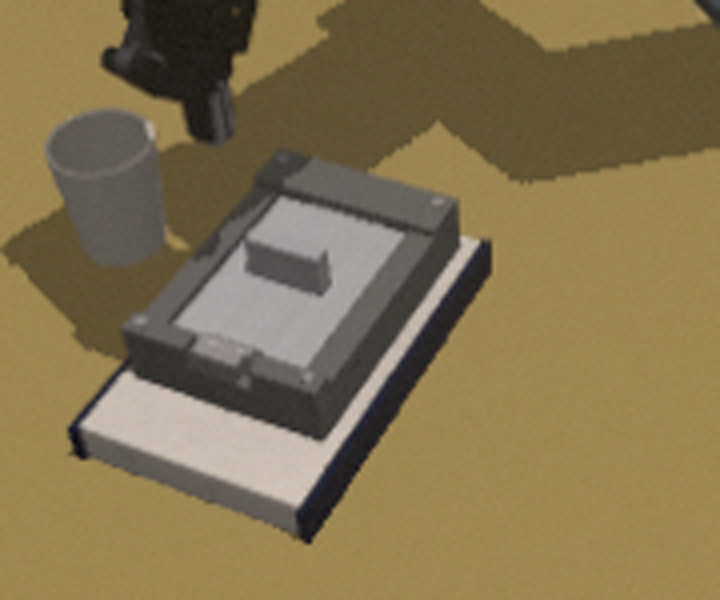

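The plate top reads a uniform 5.7 mm above the seat, so the cover is flat. The catch nose (col ~396) overlaps the tail (~404). One last check covers the catch nose position and the bystanders.

Run:
```python
from where import *
z=np.load('wrist10.npz'); c=cams.get_calibration('wrist'); T=z['T']@np.array(c['hand_eye']); W=cloud(c,T,z['d'])
d=W-S; X=d@ex*1000;Y=d@ey*1000;Z=d[...,2]*1000
for n,f in (('now','wrist10.npz'),('before','wrist4.npz')):
    z=np.load(f); T=z['T']@np.array(c['hand_eye']); W=cloud(c,T,z['d']); d=W-S; X=d@ex*1000;Y=d@ey*1000;Z=d[...,2]*1000
    k=(abs(Y)<12)&(X>50)&(X<85)&(Z>8)&(Z<25); print(n,'nose X min',np.percentile(X[k],[1,5]),'top z',np.percentile(Z[k],95),'X of top',np.median(X[k&(Z>17)]))
im,dd=cams.read_camera('top'); c,T=camT('top')
for t in ['sample_center','tin','cup']: print(t,[(np.round(x['box']),round(x['score'],2)) for x in spotter.recognise('top',t)][:2])
a=np.load('top0.npz')['im']; df=cv2.absdiff(a,im).max(2)
for n,(l,t,r,b) in dict(disc=(165,178,200,208),tin=(172,228,210,266),cup=(438,196,485,242)).items(): print(n,'mean diff',df[t:b,l:r].mean())
```

```text
now nose X min [59.9968 60.8474] top z 20.244494083806533 X of top 75.17886622188271
before nose X min [60.2101 61.2119] top z 20.407449197730013 X of top 75.16567041390194
sample_center [(array([173., 185., 190., 202.]), 0.76)]
tin [(array([180., 235., 204., 259.]), 0.7)]
cup []
disc mean diff 21.82857142857143
tin mean diff 22.234764542936286
cup mean diff 85.48936170212765
```

The catch nose is back where it was (60.0 vs 60.2 mm). Disc and tin boxes are unchanged, and the cup sits at the same scene pixels as before. Handing in.

```bash
python3 -c "
from cell import workorder
print(workorder.close_job())"
```

```text
the job is handed in; nothing more can be done
None
```

The aluminium cover is refitted on the filter unit, snapped under the spring catch and lying flat, and I handed the job in after about 20 s. `close_job()` gives no verdict, so the result rests on my own checks.

- **Hooking:** I lifted the cover by its rib and hooked the tongue at 0.17 rad tail up. It met the end wall of the slot at about 3 N.
- **Snap:** I pivoted the tail down to the catch, let go, and pressed behind the rib with shut fingers. The catch gave at a reading of about 6.4 N, and a last seating press read 7 N.
- **Cover:** the plate top reads 5.7 mm above the seat from end to end, with a fitted slope of about 0.003. Its edge position puts it within about 1 mm of the middle line.
- **Frame:** it stands about 9 mm toward the robot, so the tongue tip should be about 87 to 88 mm in front of the unit's middle. That is close to the 89.5 mm limit but inside it.
- **Catch:** the nose is back over the tail, at 60.0 mm along the seat against 60.2 mm before. The gripper is well clear of everything.
- **Bystanders:** the disc and tin are still within a pixel or two of their first positions.
- **Did not confirm:** the final top view did not find the cup, and the picture there had changed, I think because the arm was in the way. In the last scene picture the cup stands where it did earlier. The picture difference round the disc and tin was also not zero; I put that down to lighting.

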